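# Sort the analyser parts back into their trays

### The arm

A 7-joint arm with a two-finger parallel gripper is mounted at the origin on the work surface. World frame = base frame: x ahead of the robot, y to its left, z up, the work surface at z = 0. Lengths are in m, angles in rad, forces in N, time in s.
With the tool pointing down it reaches from about 0.375 to 0.925 m from the base axis. Payload 3.1 kg.
Tool frame: the origin (TCP) lies on the centre line of the jaws, within the pads' length; the fingertips stand 14 mm ahead of it and the grasp point (between the pads) lies 5 mm behind it; x points along the fingers, z is the direction in which the jaws open and shut, and the axes are right-handed (so a half turn about x gives the same grasp; the last joint's range is limited). The gripper opens to 85 mm and grips with 20 to 120 N. Pads are 22 mm wide; open, the fingers measure 114 mm over their backs; the gripper's body (76 mm by 85 mm) begins 54 mm behind the grasp point. The pads swing forward as they close: fully open they stand 13 mm farther back than shut.
Start: joints at [-1.331, 0.383, 0.044, 1.598, -0.018, 1.161, -0.05], TCP at [0.215, 0.613, 0.245] pointing down, gripper open.
Joint ranges: [-2.61, 2.61], [-0.41, 2.15], [-1.48, 1.57], [0, 2.5], [-1.57, 4.71], [0.05, 1.97], [-2.85, 2.85]. Speed limits (rad/s): [2.79, 2.79, 3.14, 3.14, 3.14, 3.14, 3.14].

### API

Orientations are given as a unit quaternion [w, x, y, z].
In Python, from station import * gives the robot as it stands.
- The arm moves only by the shell command python3 -m creep 'ROWS' [FORCE]. ROWS is JSON, a list of rows, each an object of numbers: "dx", "dy", "dz": the shift along the tool's x, y, z in mm; "rx", "ry", "rz": the turn, a rotation vector about the tool's x, y, z in degrees; "fingers": the opening, from 0 (shut) to 1 (fully open). A call has 1 to 10 rows; each row shifts and turns the pose as measured when the row begins, along the tool's axes as they then stand; what a row does not reach is not made up. A row lasts 1/8 s, in which the tool goes at most 62.5 mm and 10.7 degrees, less where a joint would pass 70% of its speed; a pose out of reach is approached as far as the arm can. A call is refused whole if a number of a shift passes 62.5 or a number of a turn 10.7, either way. A call with a gripper value outside its range is refused whole. The fingers move at their own pace and stop on an object; FORCE is the grip in N (left out, the last holds). Time passes only in rows, so rows that do not move let the fingers close. It gives the time, the measured TCP pose, the force and the opening at its end, in the units of the state.
- get_state(): the state, without advancing time (a new reading comes with each control period).
- get_image(name): name is "scene" or "top" or "wrist"; returns the picture (480x640x3 uint8, red, green, blue); there is no depth.
- camera_model(name): a dict with "fx", "fy", "cx", "cy" (pixels), "k1" (the pictures are not rectified: a ray, as slopes to the right and down, at radius r is drawn at 1 + k1 r^2 times it, then the intrinsics apply), "rvec" (rotation vector, rad) and "tvec" (3), from world to camera coordinates, as OpenCV has them; the wrist camera has in their place "hand_eye" (4x4, takes a point from camera to tool coordinates, whose origin is the TCP and whose axes are the tool frame's). Camera axes: x right, y down, z forward; pixel columns grow to the right and rows downward; lengths in m; the calibration is good to about 2 mm. A picture is of the moment at which its call begins: read the wrist's pose just before it. camera_model takes no time and is no camera call.
- hand_in(): hands the job in, once; it reports no verdict.
The state is a dict: "t": time; "q": joint angles; "dq": joint speeds; "tau": joint torques, N m; "position": TCP position; "eef_rot": TCP orientation; "wrist_force": force on the tool from outside, world axes, zero at the start; "ft_torque": the same for the moment, N m; "gripper_width": opening from 0.0 (shut) to 1.0 (fully open).
Only numpy, scipy, OpenCV 4.12 (cv2) and the standard library are available. Lean on these libraries where they do the work, as an engineer would, in place of code of your own. Each camera call takes 0.05 s, during which the arm holds its last target.

### The job

Clear up after the measuring run: stand the squat glass jar upright in the wide bay of the white two-bay bin and the slim glass vial upright in its narrow bay, lay both metal cells (the long flow cell and the small square cuvette cell) right way up on the floor of the steel tray, and stand the steel nozzle upright in the round white dish. Set the glass down gently, do not let it fall, and leave the empty glass beaker where it stands.

Things in the scene. Friction and masses are not known exactly. Their poses are not given: they have to be found in the camera images.
- jar: squat capped sample jar, clear glass with white contents and a grey lid of the same width: 48 mm diameter, 50 mm high; stands upright on the bench. Origin: centre of the underside, z up
- vial: slim capped sample vial, clear glass with white contents and a grey cap of the same width: 26 mm diameter, 60 mm high; stands upright. Origin: centre of the underside, z up
- flow_cell: long aluminium block with a dark window in each long side: 70 mm (its x) by 26 mm (its y) by 32 mm high (two port stubs 5 mm high, at x = -25 and +25 mm on top, cannot be felt); grip it across the 26 mm. Origin: centre of the underside, z up
- cuvette_cell: small square aluminium block with a dark square on top: 30 x 30 mm by 36 mm high; grip across two facing sides (x or y). Origin: centre of the underside, z up
- nozzle: turned steel nozzle standing on its flange: flange 36 mm diameter and 10 mm high, a cone from 10 to 16 mm, stem 24 mm diameter from 16 to 34 mm, then tapering to a 12 mm tip at 45 mm; grip the stem. Origin: centre of the underside, z up
- wide_bay (a point): centre of the floor of the wide bay of the white two-bay plastic bin. Bay 110 mm (x) by 84 mm (y) inside, floor 4 mm over the bench, walls 4 mm thick whose rims are 25 mm over the bench. The narrow bay lies beyond its +y wall. x and y run along the bin's walls; x within 0.12 rad of the world's x. Fixed
- narrow_bay (a point): centre of the floor of the narrow bay of the same bin: 110 mm (x) by 46 mm (y) inside, same floor, walls and axes. Too narrow for the jar. The bin is 118 mm (x) by 142 mm (y) outside. Fixed
- tray: low rectangular steel tray: 118 mm (x) by 168 mm (y) outside, walls 4 mm thick and 15 mm high, floor 4 mm thick, so 110 by 160 mm inside. Origin: centre of the underside; x within 0.12 rad of the world's x. Fixed
- dish: round white ceramic dish: 112 mm diameter at the rim, 100 mm at the foot, 18 mm high, wall and floor 4 mm thick. Origin: centre of the underside. Fixed
- beaker: empty open glass beaker, 46 mm diameter, 60 mm high, upright and loose among the things; not to be moved. Origin: centre of the underside. (A red-brown rubber stopper, 36 mm wide and 26 mm high, not part of the job, also stands in the same row. All of the row's pieces have centres at least 100 mm apart)
Mind the look-alikes: they are no part of the job. Leave any turquoise or yellow look-alike of the flow_cell alone.

How it is judged:
By the outcome, as a careful person would: the job done as asked, in the order asked, and still so for the second after the job is handed in, with the robot touching nothing.
It also fails if it takes over 120 s, if anything falls off the work surface, if the arm or the gripper's body presses on something with over 40 N, if the wrist force passes 120 N, or if a joint passes its speed limit or range.

## Working session

There is one attempt and no reset: what is moved stays moved. The work goes in short steps, Python scripts to look and compute and a shell command to move; the robot and the scene stay as the last step left them, time stands still between calls to the robot, and variables do not carry over. Pictures are saved under pics/ and viewed, and the job is handed in when it is done.

```bash
ls; mkdir -p pics; python3 - <<'E'
from station import *
import cv2,numpy as np
s=get_state();print(s)
for n in ("scene","top","wrist"):
    m=camera_model(n);print(n,{k:np.round(v,4).tolist() for k,v in m.items()})
    im=get_image(n);cv2.imwrite(f"pics/{n}0.png",im[:,:,::-1])
E
```

```text
pics
{'t': 0.0, 'q': array([-1.33078564,  0.38383729,  0.04384503,  1.59956633, -0.01789855,
        1.16117962, -0.04988703]), 'dq': array([ 5.99564922e-04,  9.21632127e-05,  1.15433135e-03, -7.27631613e-04,
       -1.57951241e-03, -7.61253357e-04,  1.08799656e-05]), 'tau': array([-1.77527645e-04, -4.33475947e+01,  1.02460932e+00, -2.49515533e+01,
        1.06071614e-02,  1.13978219e-02, -9.84935440e-07]), 'position': array([0.21513783, 0.61241577, 0.24388934]), 'eef_rot': array([ 0.57620028, -0.40942874,  0.57763748,  0.40828455]), 'wrist_force': array([ 0.1683892 , -0.0067478 , -0.50206444]), 'ft_torque': array([0.01602317, 0.05203987, 0.02454812]), 'gripper_width': 0.9970894319293574}
scene {'fx': 612.1357, 'fy': 612.1357, 'cx': 325.6459, 'cy': 241.1809, 'k1': -0.2001, 'rvec': [1.8171, 1.5442, -0.7147], 'tvec': [-0.0799, -0.2677, 1.5325]}
top {'fx': 546.1422, 'fy': 546.1422, 'cx': 310.492, 'cy': 243.2371, 'k1': -0.0765, 'rvec': [2.1191, -2.1226, 0.198], 'tvec': [-0.0009, 0.4634, 1.2613]}
wrist {'fx': 423.8518, 'fy': 423.8518, 'cx': 319.8808, 'cy': 236.6306, 'k1': -0.0681, 'hand_eye': [[0.0002, -0.3113, 0.9503, -0.129], [0.0008, -0.9503, -0.3113, 0.0811], [1.0, 0.0008, 0.0, -0.0007], [0.0, 0.0, 0.0, 1.0]]}
```

View pics/top0.png

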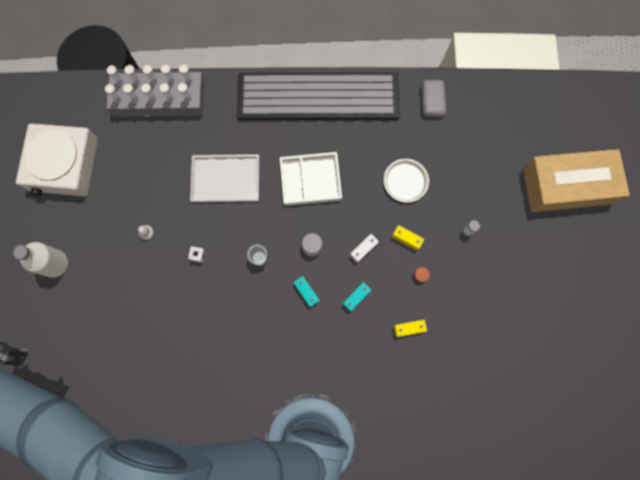

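View pics/scene0.png

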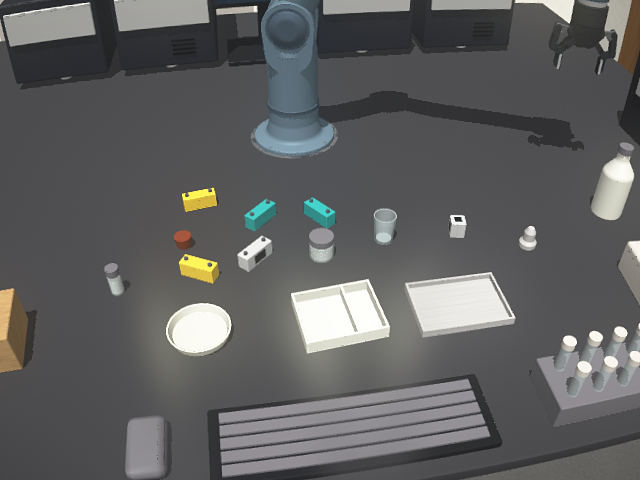

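View pics/wrist0.png

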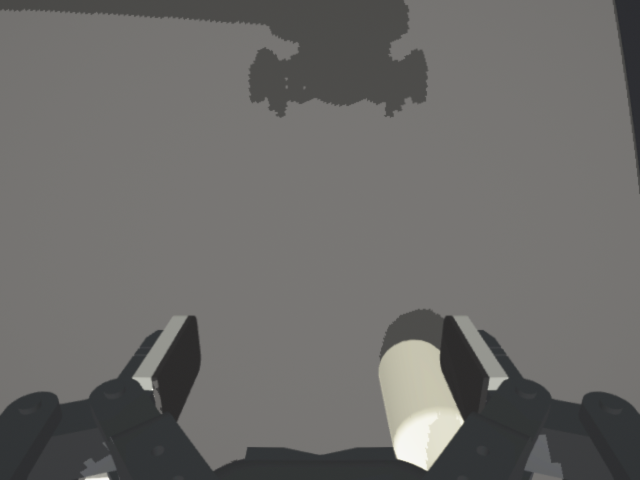

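The top view shows the jar (312,245), vial (471,229), grey flow cell (365,248), cuvette cell (196,254), nozzle (145,232), beaker (257,255) and stopper (422,275). The tray is at (225,178), the bin at (310,178) and the dish at (406,181). Things that could be mistaken for a target:
- **Flow cell:** yellow blocks at (408,238) and (410,328), and turquoise blocks at (307,292) and (357,297). The metal one is grey, at (365,248).
- **Jar:** the beaker at (257,255), which has no lid.
- **Vial:** the rack tubes at about (150,85) and the bottle at (40,260).
- **Nozzle and cuvette cell:** nothing similar.

Next, one close crop to check these choices, then measurement.

```bash
cat > h.py <<'E'
from station import *
import cv2,numpy as np
from scipy.spatial.transform import Rotation as R
def undist(m,uv):
    uv=np.atleast_2d(np.float64(uv))
    K=np.array([[m['fx'],0,m['cx']],[0,m['fy'],m['cy']],[0,0,1]])
    return cv2.undistortPoints(uv[:,None],K,np.array([m['k1'],0,0,0.]))[:,0]
def tool(s):
    w,x,y,z=s['eef_rot']; T=np.eye(4);T[:3,:3]=R.from_quat([x,y,z,w]).as_matrix();T[:3,3]=s['position'];return T
def cam_pose(n,s=None):  # camera->world
    m=camera_model(n)
    if n=='wrist': return m,tool(s)@np.array(m['hand_eye'])
    T=np.eye(4);T[:3,:3]=R.from_rotvec(np.ravel(m['rvec'])).as_matrix();T[:3,3]=np.ravel(m['tvec']);return m,np.linalg.inv(T)
def rays(n,uv,s=None):
    m,T=cam_pose(n,s);p=undist(m,uv);d=np.c_[p,np.ones(len(p))]@T[:3,:3].T
    return T[:3,3],d
def plane(n,uv,z,s=None):
    o,d=rays(n,uv,s);return o+d*((z-o[2])/d[:,2])[:,None]
def proj(n,P,s=None):
    m,T=cam_pose(n,s);p=(np.atleast_2d(P)-T[:3,3])@T[:3,:3];a=p[:,:2]/p[:,2:];r=(a**2).sum(1,keepdims=True)
    a=a*(1+m['k1']*r);return np.c_[a[:,0]*m['fx']+m['cx'],a[:,1]*m['fy']+m['cy']]
def snap(name,fn=None):
    s=get_state();im=get_image(name)
    if fn:cv2.imwrite(f"pics/{fn}.png",im[:,:,::-1])
    return s,im
def need(target,yaw_dir,s=None):
    """rows: total shift in tool axes mm to bring TCP to target with tool as is; rotvec deg(tool) to make tool point down with z-axis along yaw_dir"""
    s=s or get_state();T=tool(s);d=T[:3,:3].T@(np.array(target)-T[:3,3])*1000
    z=np.array([*yaw_dir[:2],0]);z/=np.linalg.norm(z)
    out=[]
    for sg in (1,-1):
        x=np.array([0,0,-1.]);zz=sg*z;G=np.c_[x,np.cross(zz,x),zz];out.append(np.degrees(R.from_matrix(T[:3,:3].T@G).as_rotvec()))
    return d.round(1),[o.round(1) for o in out]
E
python3 - <<'E'
import cv2
im=cv2.imread('pics/top0.png');cv2.imwrite('pics/c1.png',cv2.resize(im[140:340,120:500],None,fx=2.1,fy=2.1,interpolation=cv2.INTER_CUBIC))
im=cv2.imread('pics/scene0.png');cv2.imwrite('pics/c2.png',cv2.resize(im[180:370,90:560],None,fx=1.7,fy=1.7,interpolation=cv2.INTER_CUBIC))
from h import *
s=get_state();print(tool(s).round(3))
for n,uv in dict(jar=(312,243),vial=(471,229),flow=(365,248),cuv=(196,254),noz=(145,232),beak=(257,255),stop=(422,275),tray=(225,178),bin=(310,178),dish=(406,181)).items(): print(n,plane('top',[uv],0.03).round(3))
E
```

```text
[[-0.001 -0.944  0.331  0.215]
 [-0.002  0.331  0.944  0.613]
 [-1.    -0.    -0.002  0.244]
 [ 0.     0.     0.     1.   ]]
jar [[ 0.467 -0.005  0.03 ]]
vial [[ 0.501 -0.394  0.03 ]]
flow [[ 0.454 -0.133  0.03 ]]
cuv [[0.44  0.275 0.03 ]]
noz [[0.495 0.403 0.03 ]]
beak [[0.438 0.127 0.03 ]]
stop [[ 0.388 -0.269  0.03 ]]
tray [[0.631 0.21  0.03 ]]
bin [[ 0.631 -0.001  0.03 ]]
dish [[ 0.623 -0.238  0.03 ]]
```

View pics/c1.png

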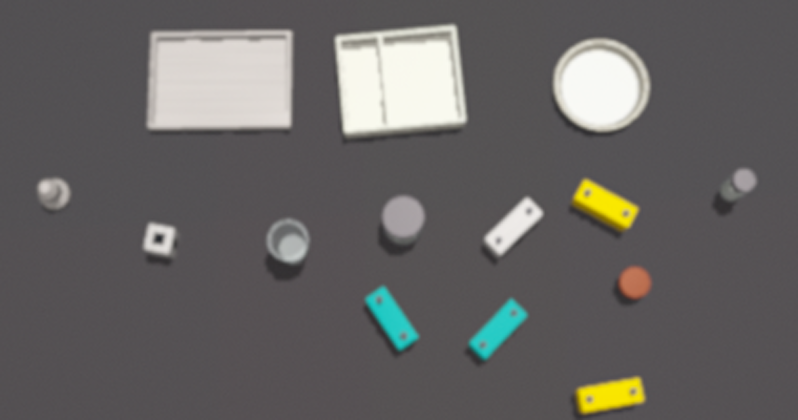

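View pics/c2.png

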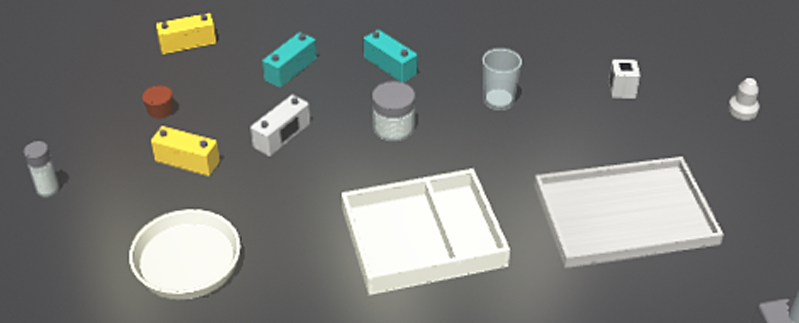

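The crops confirm the choices. The jar has a lid and white contents, the beaker is empty, and the grey block with dark windows is the metal flow cell at top-view pixel (365,248). Next I measure everything with masks.

```bash
cat > meas.py <<'E'
from h import *
def blob(im,c,r,thr,close=0):
    x,y=c;w=im[y-r:y+r,x-r:x+r]
    g=cv2.resize(cv2.cvtColor(w,cv2.COLOR_RGB2GRAY),None,fx=4,fy=4,interpolation=cv2.INTER_CUBIC)
    m=(g>thr).astype(np.uint8)
    cs,_=cv2.findContours(m,cv2.RETR_EXTERNAL,cv2.CHAIN_APPROX_NONE)
    k=max(cs,key=cv2.contourArea)[:,0].astype(float)
    return (k+0.5)/4-0.5+[x-r,y-r]
if __name__=='__main__':
    im=cv2.imread('pics/top0.png')[:,:,::-1].copy()
    for n,c,r,t,z in (('jar',(312,243),20,105,.05),('vial',(472,227),14,110,.06),('flow',(365,248),22,120,.032),('cuv',(196,254),14,120,.036),('noz',(145,232),14,100,.01),('beak',(257,255),18,90,.06),('tray',(225,178),45,110,.015),('bin',(310,178),40,120,.025),('dish',(406,181),32,110,.018)):
        k=blob(im,c,r,t);P=plane('top',k,z)[:,:2].astype(np.float32)*1000
        (cx,cy),(w,h),a=cv2.minAreaRect(P);(ex,ey),er=cv2.minEnclosingCircle(P)
        print(n,'rect',np.round([cx,cy,w,h,a],1),'circ',np.round([ex,ey,2*er],1),'mean gray bg',im[c[1]-r,c[0]-r])
E
python3 meas.py
```

```text
jar rect [463.5  -4.6  49.4  50.3  89.9] circ [463.   -4.6  51.7] mean gray bg [86 83 86]
vial rect [ 504.  -392.8   27.2   27.1   43.5] circ [ 503.1 -392.6   28.8] mean gray bg [85 83 85]
flow rect [ 455.7 -131.    31.3   75.1   44. ] circ [ 456.1 -130.3   77.7] mean gray bg [85 83 85]
cuv rect [441.  275.2  35.7  35.2  79.3] circ [441.3 274.6  45.1] mean gray bg [83 81 84]
noz rect [500.3 409.1  39.1  41.5   3.6] circ [501.5 409.8  44.7] mean gray bg [83 80 82]
beak rect [435.7 124.3  52.9  51.1  65.7] circ [434.4 124.4  55.2] mean gray bg [85 81 84]
tray rect [6.385e+02 2.145e+02 1.252e+02 1.751e+02 3.000e-01] circ [638.4 214.5 209.5] mean gray bg [84 82 84]
bin rect [633.9  -1.1 127.2 148.6   5.4] circ [634.5  -1.  188.5] mean gray bg [86 83 85]
dish rect [ 630.1 -240.8  117.7  116.8   90. ] circ [ 629.7 -240.4  118.7] mean gray bg [85 82 83]
```

Measured sizes fit the given ones, apart from a few mm of blur. I'll take the pieces in the order named: jar, vial, flow cell, cuvette cell, nozzle. The first move swings over to the jar.

```bash
python3 -m creep '[{"dy":-60,"dz":-14,"rx":5.6},{"dy":-60,"dz":-14,"rx":5.6},{"dy":-60,"dz":-14,"rx":5.6},{"dy":-60,"dz":-14,"rx":5.6},{"dy":-60,"dz":-14,"rx":5.6},{"dy":-60,"dz":-14,"rx":5.6},{"dy":-60,"dz":-14,"rx":5.6},{"dy":-60,"dz":-14,"rx":5.6},{"dy":-60,"dz":-14,"rx":5.6}]' 30; python3 -c "
from h import *
print(need([.463,-.005,.2],[1,.0]))"
```

```text
(array([  45.2, -438.5, -500.5]), [array([70.7, -0.1,  0.1]), array([-1.093e+02, -1.000e-01, -1.000e-01])])$[0]: bad value
```

```bash
python3 -m creep '[{"dx":0,"dy":-60,"dz":-14,"rx":5.6,"ry":0,"rz":0,"fingers":1},{"dx":0,"dy":-60,"dz":-14,"rx":5.6,"ry":0,"rz":0,"fingers":1}]' 30; python3 -c "
from h import *
print(need([.463,-.005,.2],[1,.0]))"
```

```text
t: 0.4
position: [0.3093, 0.5452, 0.2426]
eef_rot: [0.611, -0.353, 0.614, 0.354]
wrist_force: [0.6, 0.3, 0.5]
gripper_width: 1.002
(array([  42.1, -408.3, -399.5]), [array([60. , -0.3, -0.1]), array([-1.2e+02,  1.0e-01, -3.0e-01])])
```

```bash
python3 -m creep '[{"dx":0,"dy":-60,"dz":-30,"rx":6,"ry":0,"rz":0,"fingers":1},{"dx":0,"dy":-60,"dz":-30,"rx":6,"ry":0,"rz":0,"fingers":1},{"dx":0,"dy":-60,"dz":-20,"rx":6,"ry":0,"rz":0,"fingers":1},{"dx":0,"dy":-60,"dz":-20,"rx":6,"ry":0,"rz":0,"fingers":1},{"dx":0,"dy":-60,"dz":-20,"rx":6,"ry":0,"rz":0,"fingers":1},{"dx":0,"dy":-60,"dz":-20,"rx":6,"ry":0,"rz":0,"fingers":1},{"dx":0,"dy":-60,"dz":-10,"rx":6,"ry":0,"rz":0,"fingers":1}]'; python3 -c "
from h import *
print(need([.463,-.005,.2],[1,.0]))"; python3 -m creep '[{"dy":0,"fingers":1}]'
```

```text
t: 1.27
position: [0.4718, 0.1428, 0.2408]
eef_rot: [0.699, -0.101, 0.701, 0.101]
wrist_force: [1.3, 0.1, -0.5]
gripper_width: 1.001
(array([  41. , -139.2,  -50.3]), [array([16.5, -0.2,  0. ]), array([-163.5,   -0. ,   -0.3])])$[0]: bad value
```

```bash
python3 -m creep '[{"dx":10,"dy":-46,"dz":-17,"rx":5,"ry":0,"rz":0,"fingers":1},{"dx":10,"dy":-46,"dz":-15,"rx":6,"ry":0,"rz":0,"fingers":1},{"dx":10,"dy":-46,"dz":-10,"rx":0,"ry":0,"rz":0,"fingers":1},{"dx":0,"dy":0,"dz":0,"rx":0,"ry":0,"rz":0,"fingers":1}]'; python3 -c "
from h import *
s,im=snap('wrist','w1')
print(need([.463,-.005,.2],[np.cos(.094),np.sin(.094)]))
print(proj('wrist',[[.463,-.005,.05],[.463,-.005,0]],s))"
```

```text
t: 1.78
position: [0.4557, -0.0124, 0.2102]
eef_rot: [0.706, -0.027, 0.707, 0.027]
wrist_force: [-0.3, 0.1, -0.6]
gripper_width: 1.002
(array([10.7,  4.5,  6.8]), [array([-0.9, -0. , -0. ]), array([179.1,  -0. ,   0. ])])
[[333.31952279 207.01154514]
 [331.534012   191.9856245 ]]
```

View pics/w1.png

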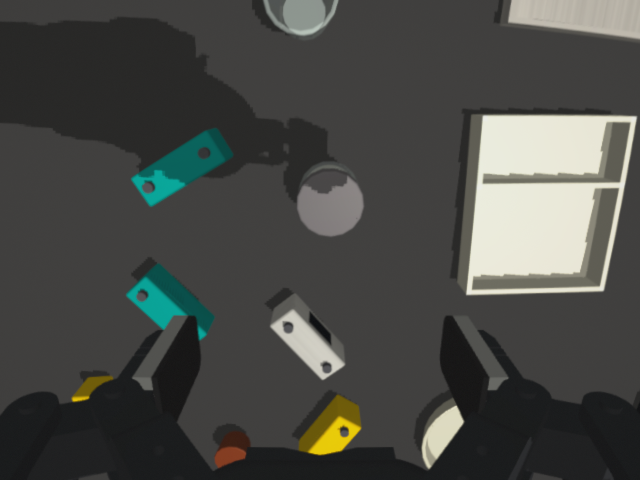

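The wrist view shows the jar lid at (330,203), the flow cell at (307,335) between the fingers, and the bin rim corners at (473,115), (636,117), (605,291) and (467,294).

```bash
python3 -c "
from h import *
s=get_state()
P=lambda uv,z:(plane('wrist',uv,z,s)[:,:2]*1000).round(1)
print('jar',P([[330,203.5],[297,203],[363,203],[330,237]],.05).tolist())
b=P([[473,115],[636,117],[605,291],[467,294]],.025);print('bin',b.tolist(),b.mean(0))
f=P([[271,327],[289,309],[344,361],[325,379]],.032);print('flow',f.tolist(),f.mean(0))
"
```

```text
jar [[461.5, -0.2], [438.4, -1.7], [484.6, 2.0], [463.7, -24.9]]
bin [[560.2, 67.8], [685.3, 79.3], [701.3, -62.4], [582.1, -73.4]] [632.225   2.825]
flow [[422.9, -112.4], [436.8, -94.6], [486.2, -140.4], [471.6, -159.9]] [ 454.375 -126.825]
```

```bash
python3 -c "
from h import *
print(need([.462,-.002,.03],[np.cos(.094),np.sin(.094)]))"
python3 -m creep '[{"dx":50,"dy":9,"dz":7,"rx":0,"ry":0,"rz":0,"fingers":1},{"dx":50,"dy":0,"dz":0,"rx":0,"ry":0,"rz":0,"fingers":1},{"dx":30,"dy":0,"dz":0,"rx":0,"ry":0,"rz":0,"fingers":1},{"dx":0,"dy":0,"dz":0,"rx":0,"ry":0,"rz":0,"fingers":1}]';python3 -c "
from h import *
s,im=snap('wrist','w2')
print(need([.462,-.002,.03],[np.cos(.094),np.sin(.094)]))"
```

```text
(array([180.7,   7.5,   6.1]), [array([-0.9, -0. , -0. ]), array([179.1,  -0. ,   0. ])])
t: 2.33
position: [0.4677, 0.0079, 0.0795]
eef_rot: [0.709, -0.03, 0.704, 0.033]
wrist_force: [0.9, -0.5, 0.4]
gripper_width: 0.996
(array([50.6, -9.6, -8.4]), [array([-0.3,  0.6, -0.3]), array([179.7,  -0.5,  -0.9])])
```

View pics/w2.png

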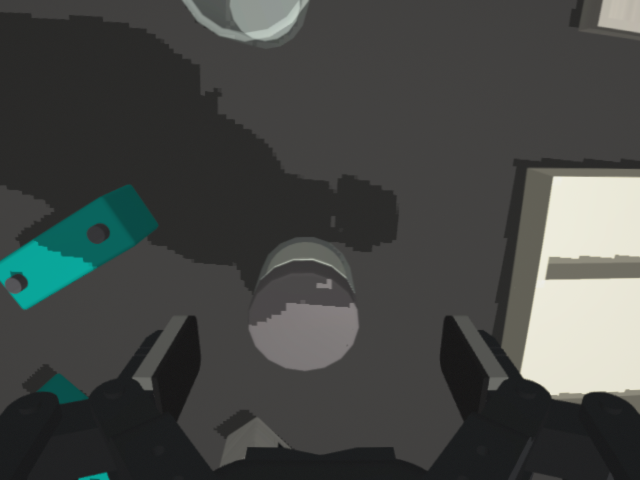

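The lid is centred at about (304,316) and the jaw axis is at column 320, so a small correction is needed.

```bash
python3 -c "
from h import *
s=get_state()
p=plane('wrist',[[304,316],[249,316],[358,316],[304,370]],.05,s)[:,:2]*1000;print(p.round(1).tolist())
print(need([p[0,0]/1e3,p[0,1]/1e3-.001,.03],[np.cos(.094),np.sin(.094)]))"
```

```text
[[461.9, -0.4], [438.7, -2.5], [484.7, 1.5], [464.0, -27.4]]
(array([50.6, -9. , -8.4]), [array([-0.3,  0.6, -0.3]), array([179.7,  -0.5,  -0.9])])
```

```bash

python3 -m creep '[{"dx":0,"dy":-9,"dz":-8,"rx":0,"ry":0.6,"rz":-0.3,"fingers":1},{"dx":0,"dy":0,"dz":0,"rx":0,"ry":0,"rz":0,"fingers":1}]';python3 -c "
from h import *
print(need([.4619,-.0014,.03],[np.cos(.094),np.sin(.094)]))"
python3 -m creep '[{"dx":25,"dy":0,"dz":0,"rx":0,"ry":0,"rz":0,"fingers":1},{"dx":20,"dy":0,"dz":0,"rx":0,"ry":0,"rz":0,"fingers":1},{"dx":0,"dy":0,"dz":0,"rx":0,"ry":0,"rz":0,"fingers":1}]';python3 -c "
from h import *
s,im=snap('wrist','w3')
print(need([.4619,-.0014,.03],[np.cos(.094),np.sin(.094)]))"
```

```text
t: 2.62
position: [0.4638, -0.0013, 0.0832]
eef_rot: [0.708, -0.032, 0.705, 0.033]
wrist_force: [0.1, 0.2, -0.5]
gripper_width: 1.001
(array([53.2, -0. , -2.1]), [array([-0.2,  0.2, -0.1]), array([ 1.798e+02, -1.000e-01, -4.000e-01])])
t: 3.0
position: [0.4685, -0.0005, 0.0416]
eef_rot: [0.712, -0.03, 0.701, 0.033]
wrist_force: [-0.1, -0.7, -0.2]
gripper_width: 0.997
(array([12.2, -0.2, -7.7]), [array([-0.2,  0.9, -0.2]), array([179.8,  -0.4,  -1.5])])
```

View pics/w3.png

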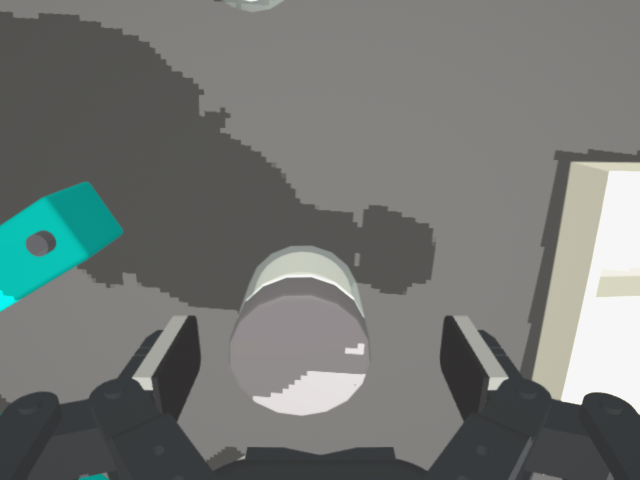

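The jar is centred at about (300,353), left of the jaw axis at column 320. I'll shift by -8 mm in dz while finishing the descent.

```bash

python3 -m creep '[{"dx":6,"dy":0,"dz":-7,"rx":0,"ry":0.9,"rz":-0.2,"fingers":1},{"dx":6,"dy":0,"dz":-1,"rx":0,"ry":0.2,"rz":0,"fingers":1},{"dx":0,"dy":0,"dz":0,"rx":0,"ry":0,"rz":0,"fingers":1}]';python3 -c "
from h import *
print(need([.4619,-.0014,.03],[np.cos(.094),np.sin(.094)]))"
```

```text
t: 3.42
position: [0.4629, -0.0009, 0.0318]
eef_rot: [0.707, -0.031, 0.706, 0.032]
wrist_force: [0.9, 0.0, -0.1]
gripper_width: 0.998
(array([ 1.8, -0.4, -1. ]), [array([-0.2,  0. , -0.1]), array([ 1.798e+02, -1.000e-01, -1.000e-01])])
```

```bash

python3 -m creep '[{"dx":0,"dy":0,"dz":0,"rx":0,"ry":0,"rz":0,"fingers":0.5},{"dx":0,"dy":0,"dz":0,"rx":0,"ry":0,"rz":0,"fingers":0.5},{"dx":0,"dy":0,"dz":0,"rx":0,"ry":0,"rz":0,"fingers":0.45},{"dx":0,"dy":0,"dz":0,"rx":0,"ry":0,"rz":0,"fingers":0.3},{"dx":0,"dy":0,"dz":0,"rx":0,"ry":0,"rz":0,"fingers":0.3},{"dx":0,"dy":0,"dz":0,"rx":0,"ry":0,"rz":0,"fingers":0.3}]' 40;python3 -c "
from h import *
s,im=snap('wrist','w4');print(s['ft_torque'],s['wrist_force'])"
```

```text
t: 4.18
position: [0.4634, -0.0009, 0.0323]
eef_rot: [0.707, -0.031, 0.706, 0.032]
wrist_force: [0.5, -0.2, 0.4]
gripper_width: 0.545
[-0.02000835  0.04648815 -0.01285273] [ 0.51105158 -0.20625905  0.42414559]
```

View pics/w4.png

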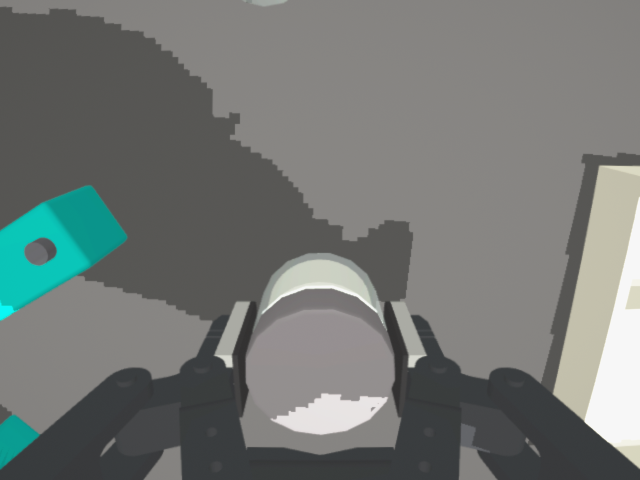

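The jar is gripped at 0.545 opening, about 46 mm, and centred between the pads at (320,360). Next I lift it.

```bash

python3 -m creep '[{"dx":-10,"dy":0,"dz":0,"rx":0,"ry":0,"rz":0,"fingers":0.3},{"dx":-20,"dy":0,"dz":0,"rx":0,"ry":0,"rz":0,"fingers":0.3},{"dx":-25,"dy":0,"dz":0,"rx":0,"ry":0,"rz":0,"fingers":0.3},{"dx":-15,"dy":0,"dz":0,"rx":0,"ry":0,"rz":0,"fingers":0.3},{"dx":0,"dy":0,"dz":0,"rx":0,"ry":0,"rz":0,"fingers":0.3}]' ;python3 -c "
from h import *
s=get_state();print(s['gripper_width'],s['wrist_force'])
print(need([.635,-.024,.1],[np.cos(.094),np.sin(.094)]))"
```

```text
t: 4.85
position: [0.4628, -0.0013, 0.1053]
eef_rot: [0.707, -0.031, 0.706, 0.032]
wrist_force: [0.3, -0.2, -0.5]
gripper_width: 0.55
0.5499682531580412 [ 0.26265563 -0.20701768 -0.48796188]
(array([  5.5, -38. , 169.5]), [array([-0.3,  0.1, -0.1]), array([ 1.797e+02, -1.000e-01, -1.000e-01])])
```

```bash

python3 -m creep '[{"dx":0,"dy":-8,"dz":30,"rx":0,"ry":0,"rz":0,"fingers":0.3},{"dx":0,"dy":-8,"dz":40,"rx":0,"ry":0,"rz":0,"fingers":0.3},{"dx":0,"dy":-8,"dz":40,"rx":0,"ry":0,"rz":0,"fingers":0.3},{"dx":0,"dy":-8,"dz":35,"rx":0,"ry":0,"rz":0,"fingers":0.3},{"dx":0,"dy":-6,"dz":20,"rx":0,"ry":0,"rz":0,"fingers":0.3},{"dx":0,"dy":0,"dz":0,"rx":0,"ry":0,"rz":0,"fingers":0.3},{"dx":0,"dy":0,"dz":0,"rx":0,"ry":0,"rz":0,"fingers":0.3}]' ;python3 -c "
from h import *
s,im=snap('wrist','w5')
print(need([.635,-.024,.1],[np.cos(.094),np.sin(.094)]))"
```

```text
t: 5.72
position: [0.6284, -0.023, 0.0964]
eef_rot: [0.702, -0.031, 0.711, 0.034]
wrist_force: [0.4, 0.1, 0.3]
gripper_width: 0.553
(array([-3.6, -1.7,  6.6]), [array([-0.1, -0.8, -0.2]), array([179.9,  -0.4,   1.2])])
```

View pics/w5.png

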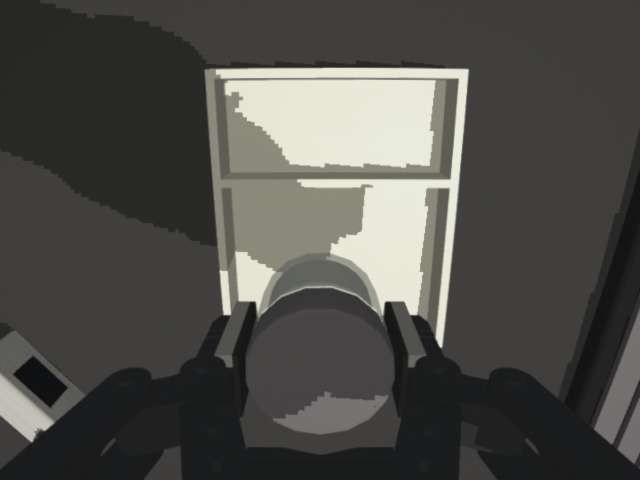

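The jar is still held and sits over the wide bay. The bin's far rim corners are at (206,70) and (467,70), and the divider is at row 182. I'll check the bay centre from these.

```bash
python3 -c "
from h import *
s=get_state()
p=plane('wrist',[[206,70],[467,70],[217,182],[455,182]],.025,s)[:,:2]*1000;print(p.round(1).tolist(), np.linalg.norm(p[0]-p[1]))
print(need([.635,-.022,.1],[np.cos(.094),np.sin(.094)]))"
```

```text
[[566.3, 64.5], [682.8, 75.5], [572.7, 13.9], [686.5, 24.8]] 117.04553296843991
(array([-3.6,  0.3,  6.8]), [array([-0.1, -0.8, -0.2]), array([179.9,  -0.4,   1.2])])
```

```bash

python3 -m creep '[{"dx":0,"dy":-3,"dz":6,"rx":0,"ry":-0.8,"rz":0,"fingers":0.3},{"dx":14,"dy":0,"dz":0,"rx":0,"ry":0,"rz":0,"fingers":0.3},{"dx":14,"dy":0,"dz":0,"rx":0,"ry":0,"rz":0,"fingers":0.3},{"dx":10,"dy":0,"dz":0,"rx":0,"ry":0,"rz":0,"fingers":0.3},{"dx":0,"dy":0,"dz":0,"rx":0,"ry":0,"rz":0,"fingers":0.3}]' ;python3 -c "
from h import *
s=get_state();print(s['wrist_force'])
print(need([.634,-.025,.0365],[np.cos(.094),np.sin(.094)]))"
```

```text
t: 6.4
position: [0.6316, -0.0243, 0.0546]
eef_rot: [0.706, -0.031, 0.707, 0.035]
wrist_force: [-0.3, 0.5, -1.1]
gripper_width: 0.548
[-0.33257563  0.45138597 -1.07879024]
(array([18.1, -1. ,  2.3]), [array([-0.1, -0.1, -0.3]), array([179.9,  -0.5,   0.2])])
```

```bash

python3 -m creep '[{"dx":6,"dy":0,"dz":1,"rx":0,"ry":-0.1,"rz":-0.2,"fingers":0.3},{"dx":5,"dy":0,"dz":0,"rx":0,"ry":0,"rz":0,"fingers":0.3},{"dx":3,"dy":0,"dz":0,"rx":0,"ry":0,"rz":0,"fingers":0.3},{"dx":0,"dy":0,"dz":0,"rx":0,"ry":0,"rz":0,"fingers":0.3}]' ;python3 -c "
from h import *
s=get_state();print(s['wrist_force'])
print(need([.634,-.025,.0365],[np.cos(.094),np.sin(.094)]))"
```

```text
t: 6.9
position: [0.6334, -0.0242, 0.0401]
eef_rot: [0.707, -0.032, 0.706, 0.033]
wrist_force: [0.7, 0.8, -0.6]
gripper_width: 0.549
[ 0.68778999  0.76739862 -0.56344945]
(array([ 3.6, -0.9,  0.5]), [array([-0.1,  0.1, -0.1]), array([ 1.799e+02, -2.000e-01, -1.000e-01])])
```

```bash

python3 -m creep '[{"dx":2,"dy":0,"dz":0,"rx":0,"ry":0,"rz":0,"fingers":0.3},{"dx":1.5,"dy":0,"dz":0,"rx":0,"ry":0,"rz":0,"fingers":0.3},{"dx":0,"dy":0,"dz":0,"rx":0,"ry":0,"rz":0,"fingers":0.3}]'; python3 -m creep '[{"dx":1.5,"dy":0,"dz":0,"rx":0,"ry":0,"rz":0,"fingers":0.3},{"dx":0,"dy":0,"dz":0,"rx":0,"ry":0,"rz":0,"fingers":0.3}]'
```

```text
t: 7.28
position: [0.6339, -0.0243, 0.0369]
eef_rot: [0.707, -0.032, 0.706, 0.033]
wrist_force: [0.3, 0.3, -0.2]
gripper_width: 0.546
t: 7.52
position: [0.6344, -0.0244, 0.0366]
eef_rot: [0.707, -0.032, 0.705, 0.033]
wrist_force: [-0.0, -0.2, 0.5]
gripper_width: 0.55
```

```bash

python3 -m creep '[{"dx":1.5,"dy":0,"dz":0,"rx":0,"ry":0,"rz":0,"fingers":0.3},{"dx":0,"dy":0,"dz":0,"rx":0,"ry":0,"rz":0,"fingers":0.3}]';python3 -m creep '[{"dx":1.5,"dy":0,"dz":0,"rx":0,"ry":0,"rz":0,"fingers":0.3},{"dx":0,"dy":0,"dz":0,"rx":0,"ry":0,"rz":0,"fingers":0.3}]'
```

```text
t: 7.78
position: [0.6349, -0.0244, 0.0365]
eef_rot: [0.707, -0.032, 0.705, 0.034]
wrist_force: [-0.2, 0.0, -1.2]
gripper_width: 0.547
t: 8.02
position: [0.6351, -0.0244, 0.0364]
eef_rot: [0.707, -0.031, 0.705, 0.034]
wrist_force: [-0.5, -0.0, 0.1]
gripper_width: 0.554
```

The height stopped at 0.0365, which is the expected contact height of 0.0363. Release gently with a partial opening.

```bash

python3 -m creep '[{"dx":0,"dy":0,"dz":0,"rx":0,"ry":0,"rz":0,"fingers":0.6},{"dx":0,"dy":0,"dz":0,"rx":0,"ry":0,"rz":0,"fingers":0.7},{"dx":0,"dy":0,"dz":0,"rx":0,"ry":0,"rz":0,"fingers":0.75},{"dx":0,"dy":0,"dz":0,"rx":0,"ry":0,"rz":0,"fingers":0.75}]';python3 -c "
from h import *
s,im=snap('wrist','w6')"
```

```text
t: 8.52
position: [0.6348, -0.0243, 0.0353]
eef_rot: [0.707, -0.031, 0.706, 0.034]
wrist_force: [-0.2, -0.2, 0.6]
gripper_width: 0.75
```

View pics/w6.png

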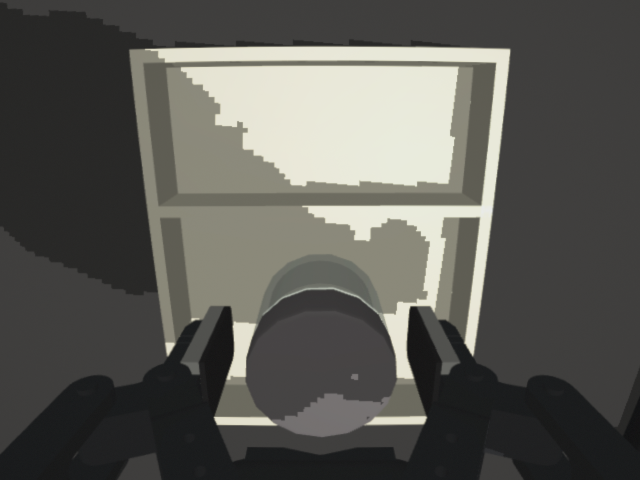

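The jar stands free and upright in the wide bay. Now I raise the gripper and head for the vial.

```bash

python3 -m creep '[{"dx":-15,"dy":0,"dz":0,"rx":0,"ry":0,"rz":0,"fingers":0.75},{"dx":-30,"dy":0,"dz":0,"rx":0,"ry":0,"rz":0,"fingers":0.75},{"dx":-50,"dy":0,"dz":0,"rx":0,"ry":0,"rz":0,"fingers":0.85},{"dx":-50,"dy":0,"dz":0,"rx":0,"ry":0,"rz":0,"fingers":0.85},{"dx":-20,"dy":0,"dz":0,"rx":0,"ry":0,"rz":0,"fingers":0.85},{"dx":0,"dy":0,"dz":0,"rx":0,"ry":0,"rz":0,"fingers":0.85}]';python3 -c "
from h import *
s,im=snap('wrist','w7')
print(need([.503,-.393,.2],[np.cos(.094),np.sin(.094)]))"
```

```text
t: 9.32
position: [0.6354, -0.0257, 0.2103]
eef_rot: [0.709, -0.031, 0.704, 0.034]
wrist_force: [0.7, 0.8, -0.9]
gripper_width: 0.855
(array([   7.2, -353.8, -164.7]), [array([-0.2,  0.3, -0.2]), array([179.8,  -0.3,  -0.4])])
```

View pics/w7.png

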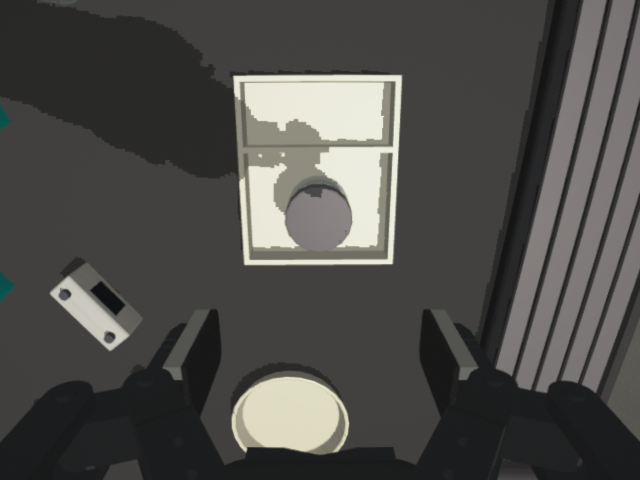

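The jar is upright in the wide bay at (319,217). On to the vial.

```bash

python3 -m creep '[{"dx":0,"dy":-40,"dz":-20,"rx":0,"ry":0,"rz":0,"fingers":0.9},{"dx":0,"dy":-55,"dz":-26,"rx":0,"ry":0,"rz":0,"fingers":0.9},{"dx":0,"dy":-55,"dz":-26,"rx":0,"ry":0,"rz":0,"fingers":0.9},{"dx":0,"dy":-55,"dz":-26,"rx":0,"ry":0,"rz":0,"fingers":0.9},{"dx":0,"dy":-55,"dz":-26,"rx":0,"ry":0,"rz":0,"fingers":0.9},{"dx":0,"dy":-55,"dz":-26,"rx":0,"ry":0,"rz":0,"fingers":0.9},{"dx":0,"dy":-30,"dz":-15,"rx":0,"ry":0,"rz":0,"fingers":0.9},{"dx":0,"dy":0,"dz":0,"rx":0,"ry":0,"rz":0,"fingers":0.9},{"dx":0,"dy":0,"dz":0,"rx":0,"ry":0,"rz":0,"fingers":0.9}]';python3 -c "
from h import *
s,im=snap('wrist','w8')
print(need([.503,-.393,.2],[np.cos(.094),np.sin(.094)]),proj('wrist',[.503,-.393,.06],s))"
```

```text
t: 10.5
position: [0.493, -0.3875, 0.1926]
eef_rot: [0.701, -0.03, 0.712, 0.039]
wrist_force: [0.9, 0.6, -0.1]
gripper_width: 0.903
(array([-7.6, -6.3,  9.5]), [array([ 0.2, -0.9, -0.8]), array([-179.8,    1.2,   -1.4])]) [[339.61484194 240.11927854]]
```

View pics/w8.png

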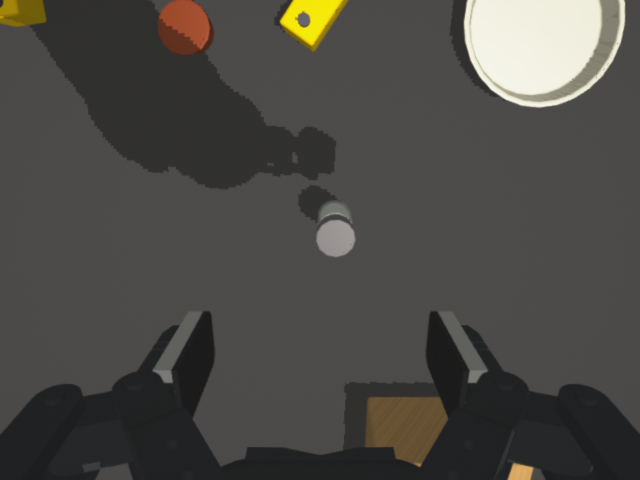

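The vial cap is at (336,238). The wooden box near (410,430) stays clear of the gripper.

```bash
python3 -c "
from h import *
s=get_state()
p=plane('wrist',[[336,238],[316,238],[355.5,238]],.06,s)[:,:2]*1000;print(p.round(1).tolist(), np.linalg.norm(p[2]-p[1]))
print(need([p[0,0]/1e3,p[0,1]/1e3-.001,.041],[np.cos(.094),np.sin(.094)]))"
```

```text
[[500.3, -391.9], [487.4, -393.2], [512.9, -390.6]] 25.659632060249123
(array([151.4,  -8.1,   9.3]), [array([ 0.2, -0.9, -0.8]), array([-179.8,    1.2,   -1.4])])
```

```bash

python3 -m creep '[{"dx":25,"dy":-6,"dz":8,"rx":0,"ry":-0.9,"rz":-0.8,"fingers":0.9},{"dx":30,"dy":0,"dz":0,"rx":0,"ry":0,"rz":0,"fingers":0.9},{"dx":25,"dy":0,"dz":0,"rx":0,"ry":0,"rz":0,"fingers":0.9},{"dx":15,"dy":0,"dz":0,"rx":0,"ry":0,"rz":0,"fingers":0.9},{"dx":0,"dy":0,"dz":0,"rx":0,"ry":0,"rz":0,"fingers":0.9},{"dx":0,"dy":0,"dz":0,"rx":0,"ry":0,"rz":0,"fingers":0.9}]';python3 -c "
from h import *
s,im=snap('wrist','w9')
print(need([.501,-.3925,.041],[np.cos(.094),np.sin(.094)]),proj('wrist',[.501,-.3925,.06],s))"
```

```text
t: 11.3
position: [0.5101, -0.3808, 0.0943]
eef_rot: [0.708, -0.039, 0.704, 0.043]
wrist_force: [-0.1, -0.2, -0.3]
gripper_width: 0.899
(array([ 53.3, -10.8, -10.7]), [array([ 1.3,  0.3, -0.3]), array([-178.7,    0.4,    0.4])]) [[298.82014475 317.68290424]]
```

View pics/w9.png

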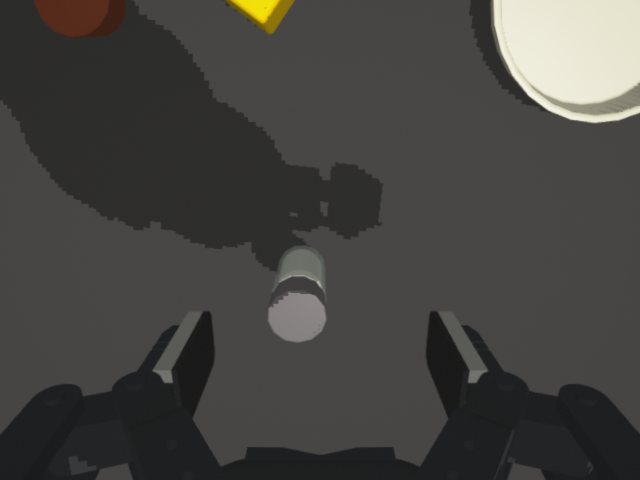

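The cap is at (297,317), against a prediction of (299,318). I correct sideways and then go down more slowly.

```bash

python3 -m creep '[{"dx":0,"dy":-10,"dz":-11,"rx":1.3,"ry":0.3,"rz":-0.3,"fingers":0.9},{"dx":0,"dy":0,"dz":0,"rx":0,"ry":0,"rz":0,"fingers":0.9},{"dx":12,"dy":0,"dz":-1,"rx":0,"ry":0,"rz":0,"fingers":0.9},{"dx":12,"dy":-1,"dz":-1,"rx":0,"ry":0,"rz":0,"fingers":0.9},{"dx":12,"dy":-1,"dz":-1,"rx":0,"ry":0,"rz":0,"fingers":0.9},{"dx":6,"dy":0,"dz":0,"rx":0,"ry":0,"rz":0,"fingers":0.9},{"dx":0,"dy":0,"dz":0,"rx":0,"ry":0,"rz":0,"fingers":0.9}]';python3 -c "
from h import *
s=get_state()
print(need([.501,-.3925,.041],[np.cos(.094),np.sin(.094)]),proj('wrist',[.501,-.3925,.06],s))"
```

```text
t: 12.22
position: [0.4966, -0.3966, 0.0506]
eef_rot: [0.707, -0.033, 0.706, 0.031]
wrist_force: [-0.6, -0.9, -0.2]
gripper_width: 0.904
(array([9.6, 3.7, 4.7]), [array([-0.2,  0. ,  0.1]), array([ 1.798e+02,  2.000e-01, -1.000e-01])]) [[338.93909817 344.29679642]]
```

```bash

python3 -m creep '[{"dx":5,"dy":4,"dz":4.5,"rx":0,"ry":0,"rz":0,"fingers":0.9},{"dx":5,"dy":0,"dz":0,"rx":0,"ry":0,"rz":0,"fingers":0.9},{"dx":0,"dy":0,"dz":0,"rx":0,"ry":0,"rz":0,"fingers":0.9}]';python3 -c "
from h import *
s,im=snap('wrist','w10')
print(need([.501,-.3925,.041],[np.cos(.094),np.sin(.094)]),proj('wrist',[.501,-.3925,.06],s))"
```

```text
t: 12.6
position: [0.5019, -0.3918, 0.0403]
eef_rot: [0.707, -0.033, 0.706, 0.031]
wrist_force: [-0.2, 0.9, 0.7]
gripper_width: 0.9
(array([-0.4, -0.6, -1.3]), [array([-0.2,  0.1,  0.2]), array([179.8,   0.3,  -0.2])]) [[321.52837177 374.88840986]]
```

View pics/w10.png

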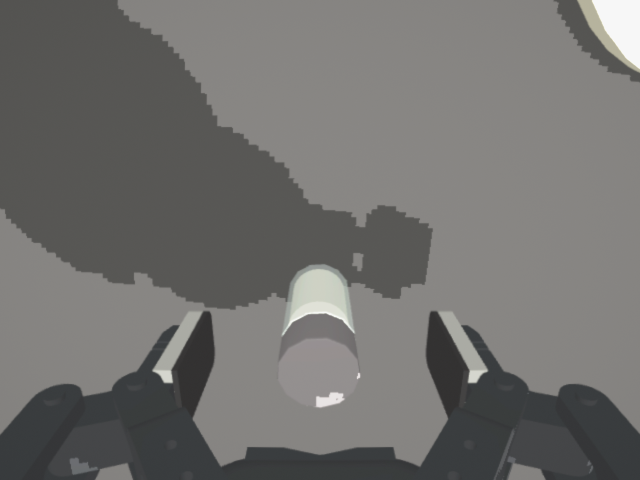

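The vial is centred between the pads at (319,368). Close now.

```bash

python3 -m creep '[{"dx":0,"dy":0,"dz":0,"rx":0,"ry":0,"rz":0,"fingers":0.5},{"dx":0,"dy":0,"dz":0,"rx":0,"ry":0,"rz":0,"fingers":0.4},{"dx":0,"dy":0,"dz":0,"rx":0,"ry":0,"rz":0,"fingers":0.35},{"dx":0,"dy":0,"dz":0,"rx":0,"ry":0,"rz":0,"fingers":0.2},{"dx":0,"dy":0,"dz":0,"rx":0,"ry":0,"rz":0,"fingers":0.1},{"dx":0,"dy":0,"dz":0,"rx":0,"ry":0,"rz":0,"fingers":0.1}]' 35;python3 -m creep '[{"dx":-10,"dy":0,"dz":0,"rx":0,"ry":0,"rz":0,"fingers":0.1},{"dx":-20,"dy":0,"dz":0,"rx":0,"ry":0,"rz":0,"fingers":0.1},{"dx":-30,"dy":0,"dz":0,"rx":0,"ry":0,"rz":0,"fingers":0.1},{"dx":-30,"dy":0,"dz":0,"rx":0,"ry":0,"rz":0,"fingers":0.1},{"dx":0,"dy":0,"dz":0,"rx":0,"ry":0,"rz":0,"fingers":0.1}]';python3 -c "
from h import *
s,im=snap('wrist','w11')
print(need([.628,.044,.12],[np.cos(.094),np.sin(.094)]))"
```

```text
t: 13.4
position: [0.5024, -0.3925, 0.0414]
eef_rot: [0.708, -0.033, 0.705, 0.031]
wrist_force: [-1.0, -0.1, 0.3]
gripper_width: 0.291
t: 14.02
position: [0.5028, -0.3935, 0.1392]
eef_rot: [0.709, -0.034, 0.704, 0.029]
wrist_force: [-0.5, -0.4, 0.3]
gripper_width: 0.289
(array([ 16.3, 423.5, 164.6]), [array([-0.2,  0.3,  0.3]), array([179.8,   0.4,  -0.4])])
```

View pics/w11.png

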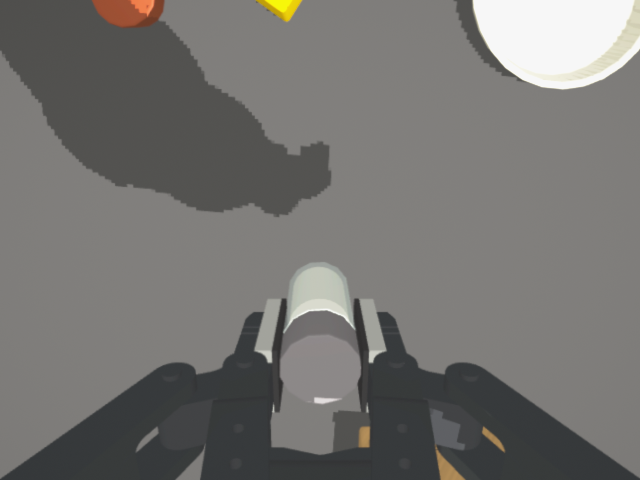

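The vial is held upright at (320,360) with 0.29 opening. Over to the narrow bay at z≈0.14, which clears the jar's lid.

```bash

python3 -m creep '[{"dx":0,"dy":30,"dz":12,"rx":0,"ry":0,"rz":0,"fingers":0.1},{"dx":0,"dy":50,"dz":20,"rx":0,"ry":0,"rz":0,"fingers":0.1},{"dx":0,"dy":58,"dz":23,"rx":0,"ry":0,"rz":0,"fingers":0.1},{"dx":0,"dy":58,"dz":23,"rx":0,"ry":0,"rz":0,"fingers":0.1},{"dx":0,"dy":58,"dz":23,"rx":0,"ry":0,"rz":0,"fingers":0.1},{"dx":0,"dy":58,"dz":23,"rx":0,"ry":0,"rz":0,"fingers":0.1},{"dx":0,"dy":50,"dz":20,"rx":0,"ry":0,"rz":0,"fingers":0.1},{"dx":0,"dy":30,"dz":12,"rx":0,"ry":0,"rz":0,"fingers":0.1},{"dx":0,"dy":0,"dz":0,"rx":0,"ry":0,"rz":0,"fingers":0.1},{"dx":0,"dy":0,"dz":0,"rx":0,"ry":0,"rz":0,"fingers":0.1}]';python3 -c "
from h import *
s,im=snap('wrist','w12')
print(need([.628,.044,.12],[np.cos(.094),np.sin(.094)]))"
```

```text
t: 15.32
position: [0.6185, 0.0208, 0.1278]
eef_rot: [0.703, -0.032, 0.71, 0.029]
wrist_force: [1.0, -1.1, -0.9]
gripper_width: 0.293
(array([ 7.6, 22. , 11.6]), [array([-0.5, -0.6,  0.2]), array([179.5,   0.4,   0.9])])
```

View pics/w12.png

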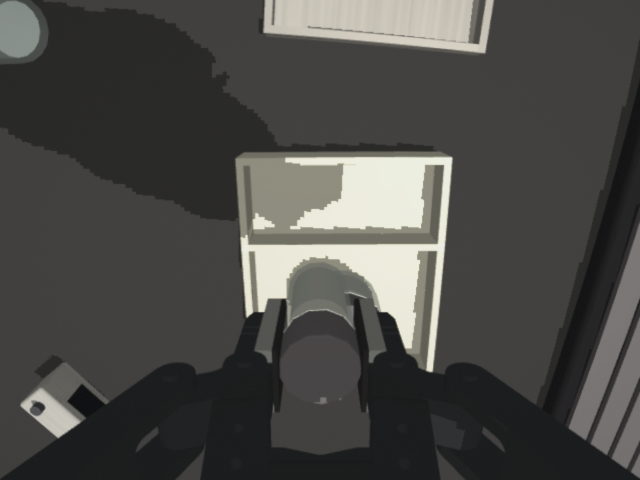

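```bash

python3 -m creep '[{"dx":0,"dy":22,"dz":11,"rx":0,"ry":-0.6,"rz":0,"fingers":0.1},{"dx":0,"dy":0,"dz":0,"rx":0,"ry":0,"rz":0,"fingers":0.1},{"dx":0,"dy":0,"dz":0,"rx":0,"ry":0,"rz":0,"fingers":0.1}]';python3 -c "
from h import *
s,im=snap('wrist','w13')
print(need([.628,.044,.0455],[np.cos(.094),np.sin(.094)]))"
```

```text
t: 15.75
position: [0.6276, 0.0412, 0.1277]
eef_rot: [0.707, -0.03, 0.706, 0.026]
wrist_force: [0.5, -1.0, -1.5]
gripper_width: 0.291
(array([82.1,  2.3,  0.3]), [array([-0.8,  0.1,  0.3]), array([ 1.792e+02,  4.000e-01, -1.000e-01])])
```

View pics/w13.png

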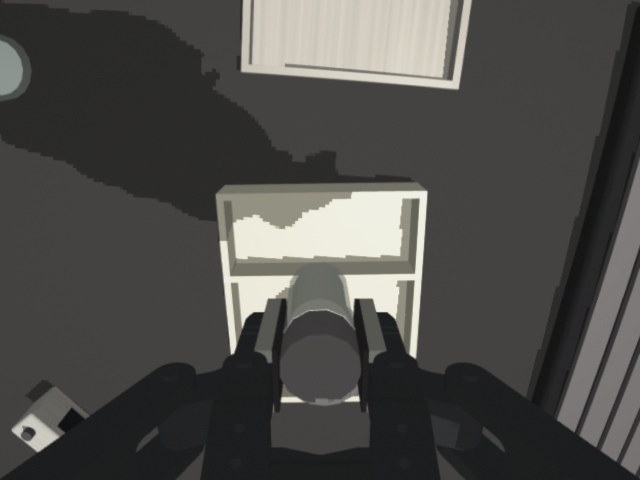

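```bash
python3 -c "
from h import *
s=get_state()
p=plane('wrist',[[218,196],[427,191],[232,275],[418,272]],.025,s)[:,:2]*1000;print(p.round(1).tolist(), np.linalg.norm(p[0]-p[1]))
im=cv2.imread('pics/w13.png');cv2.imwrite('pics/w13c.png',cv2.resize(im[170:300,200:450],None,fx=3.2,fy=3.2))"
```

```text
[[567.5, 64.6], [683.6, 76.9], [576.1, 17.1], [686.1, 27.9]] 116.81081047376901
```

View pics/w13c.png

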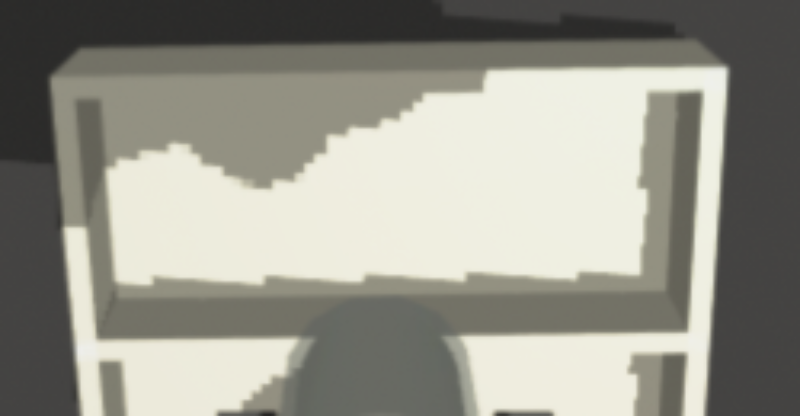

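The narrow bay's centre works out to (628, 43.8) mm, which agrees with the earlier estimate. Descend.

```bash

python3 -m creep '[{"dx":12,"dy":2.3,"dz":0,"rx":0,"ry":0,"rz":0.3,"fingers":0.1},{"dx":15,"dy":0,"dz":0,"rx":0,"ry":0,"rz":0,"fingers":0.1},{"dx":15,"dy":0,"dz":0,"rx":0,"ry":0,"rz":0,"fingers":0.1},{"dx":10,"dy":0,"dz":0,"rx":0,"ry":0,"rz":0,"fingers":0.1},{"dx":0,"dy":0,"dz":0,"rx":0,"ry":0,"rz":0,"fingers":0.1}]';python3 -c "
from h import *
print(need([.628,.0438,.0455],[np.cos(.094),np.sin(.094)]))"
```

```text
t: 16.42
position: [0.626, 0.043, 0.0704]
eef_rot: [0.706, -0.028, 0.707, 0.028]
wrist_force: [0.8, -0.5, -1.1]
gripper_width: 0.294
(array([24.8,  0.6,  2.2]), [array([-0.9, -0.1, -0. ]), array([179.1,  -0. ,   0.2])])
```

```bash

python3 -m creep '[{"dx":8,"dy":0.6,"dz":2,"rx":0,"ry":0,"rz":0,"fingers":0.1},{"dx":7,"dy":0,"dz":0,"rx":0,"ry":0,"rz":0,"fingers":0.1},{"dx":4,"dy":0,"dz":0,"rx":0,"ry":0,"rz":0,"fingers":0.1},{"dx":0,"dy":0,"dz":0,"rx":0,"ry":0,"rz":0,"fingers":0.1}]';
python3 -m creep '[{"dx":2,"dy":0,"dz":0,"rx":0,"ry":0,"rz":0,"fingers":0.1},{"dx":2,"dy":0,"dz":0,"rx":0,"ry":0,"rz":0,"fingers":0.1},{"dx":0,"dy":0,"dz":0,"rx":0,"ry":0,"rz":0,"fingers":0.1}]'
```

```text
t: 16.92
position: [0.629, 0.0439, 0.0508]
eef_rot: [0.706, -0.028, 0.707, 0.028]
wrist_force: [-0.5, 0.1, -0.2]
gripper_width: 0.291
t: 17.3
position: [0.6294, 0.044, 0.0472]
eef_rot: [0.707, -0.028, 0.706, 0.028]
wrist_force: [0.1, -0.4, -0.8]
gripper_width: 0.29
```

```bash

python3 -m creep '[{"dx":1.5,"dy":0,"dz":0,"rx":0,"ry":0,"rz":0,"fingers":0.1},{"dx":0,"dy":0,"dz":0,"rx":0,"ry":0,"rz":0,"fingers":0.1}]';
python3 -m creep '[{"dx":1.5,"dy":0,"dz":0,"rx":0,"ry":0,"rz":0,"fingers":0.1},{"dx":0,"dy":0,"dz":0,"rx":0,"ry":0,"rz":0,"fingers":0.1}]';python3 -m creep '[{"dx":1.5,"dy":0,"dz":0,"rx":0,"ry":0,"rz":0,"fingers":0.1},{"dx":0,"dy":0,"dz":0,"rx":0,"ry":0,"rz":0,"fingers":0.1}]'
```

```text
t: 17.55
position: [0.6296, 0.044, 0.0458]
eef_rot: [0.707, -0.028, 0.706, 0.028]
wrist_force: [-0.8, 0.1, 0.3]
gripper_width: 0.293
t: 17.8
position: [0.6302, 0.0439, 0.0456]
eef_rot: [0.707, -0.027, 0.706, 0.028]
wrist_force: [-0.5, 0.3, -0.0]
gripper_width: 0.294
t: 18.05
position: [0.6306, 0.0439, 0.0455]
eef_rot: [0.707, -0.027, 0.706, 0.029]
wrist_force: [0.1, 0.5, -0.9]
gripper_width: 0.288
```

It stopped at 0.0455, which is the expected contact height. Release.

```bash

python3 -m creep '[{"dx":0,"dy":0,"dz":0,"rx":0,"ry":0,"rz":0,"fingers":0.33},{"dx":0,"dy":0,"dz":0,"rx":0,"ry":0,"rz":0,"fingers":0.4},{"dx":0,"dy":0,"dz":0,"rx":0,"ry":0,"rz":0,"fingers":0.6},{"dx":0,"dy":0,"dz":0,"rx":0,"ry":0,"rz":0,"fingers":0.6},{"dx":-20,"dy":0,"dz":0,"rx":0,"ry":0,"rz":0,"fingers":0.6},{"dx":-40,"dy":0,"dz":0,"rx":0,"ry":0,"rz":0,"fingers":0.6},{"dx":-50,"dy":0,"dz":0,"rx":0,"ry":0,"rz":0,"fingers":0.6},{"dx":-40,"dy":0,"dz":0,"rx":0,"ry":0,"rz":0,"fingers":0.7},{"dx":0,"dy":0,"dz":0,"rx":0,"ry":0,"rz":0,"fingers":0.7}]';python3 -c "
from h import *
s,im=snap('wrist','w14')
print(need([.455,-.129,.2],[np.cos(.8),np.sin(.8)]))"
```

```text
t: 19.18
position: [0.6312, 0.0429, 0.2043]
eef_rot: [0.708, -0.027, 0.705, 0.028]
wrist_force: [-0.4, -0.5, 0.4]
gripper_width: 0.7
(array([   1.7, -158. , -187.7]), [array([-41.4,   0.1,  -0.1]), array([ 1.386e+02, -1.000e-01, -2.000e-01])])
```

View pics/w14.png

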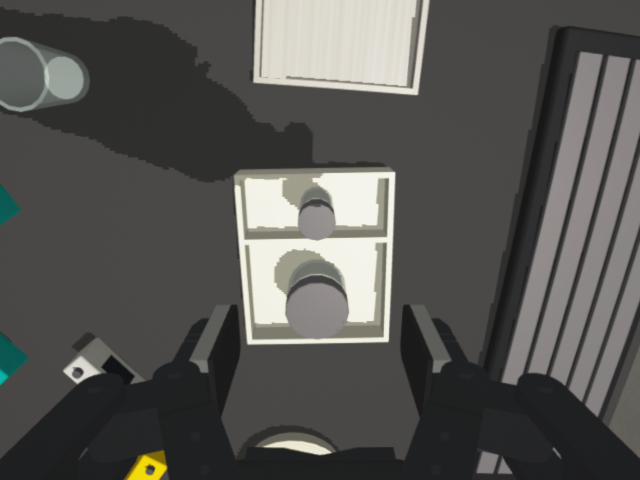

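The vial stands upright in the narrow bay at (317,217) and the jar in the wide bay at (317,305). The flow cell is next.

```bash

python3 -m creep '[{"dx":0,"dy":-25,"dz":-30,"rx":0,"ry":0,"rz":0,"fingers":0.7},{"dx":0,"dy":-38,"dz":-45,"rx":0,"ry":0,"rz":0,"fingers":0.7},{"dx":0,"dy":-38,"dz":-45,"rx":0,"ry":0,"rz":0,"fingers":0.7},{"dx":0,"dy":-38,"dz":-45,"rx":0,"ry":0,"rz":0,"fingers":0.7},{"dx":0,"dy":-18,"dz":-22,"rx":-5,"ry":0,"rz":0,"fingers":0.7},{"dx":0,"dy":0,"dz":0,"rx":-10,"ry":0,"rz":0,"fingers":0.7},{"dx":0,"dy":0,"dz":0,"rx":-10,"ry":0,"rz":0,"fingers":0.7},{"dx":0,"dy":0,"dz":0,"rx":-10,"ry":0,"rz":0,"fingers":0.7},{"dx":0,"dy":0,"dz":0,"rx":-5,"ry":0,"rz":0,"fingers":0.7},{"dx":0,"dy":0,"dz":0,"rx":0,"ry":0,"rz":0,"fingers":0.7}]';python3 -c "
from h import *
s,im=snap('wrist','w15')
print(need([.455,-.129,.2],[np.cos(.8),np.sin(.8)]))"
```

```text
t: 20.48
position: [0.4392, -0.1312, 0.1924]
eef_rot: [0.646, -0.27, 0.657, 0.279]
wrist_force: [0.6, -0.2, -0.6]
gripper_width: 0.697
(array([-7.9, -9.7, 12.5]), [array([-0.2, -0.5, -1. ]), array([179.8,  -1.6,   0.8])])
```

View pics/w15.png

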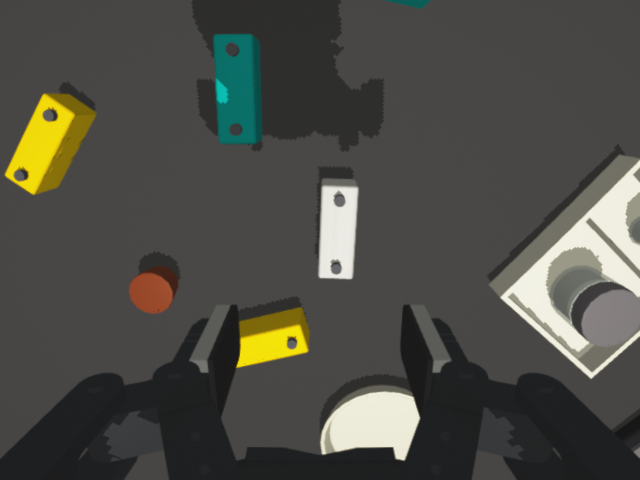

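The flow cell is the white-grey bar at (337,232), with stubs at (340,199) and (336,267). A yellow look-alike at (270,338) and a turquoise one at (237,90) stay out of the fingers' way.

```bash
python3 -c "
from h import *
s=get_state()
im=cv2.imread('pics/w15.png');w=im[170:300,290:390].astype(int)
m=((w.min(2)>150)).astype(np.uint8)
k=max(cv2.findContours(m,0,1)[0],key=cv2.contourArea)[:,0]+[290,170]
p=(plane('wrist',k,.032,s)[:,:2]*1000).astype(np.float32);r=cv2.minAreaRect(p);print(r)
q=plane('wrist',[[340,199],[336,267]],.037,s)[:,:2]*1000;print(q,q.mean(0),np.linalg.norm(q[0]-q[1]))
d=q[0]-q[1];print(np.degrees(np.arctan2(d[0],-d[1])))
c=np.array(r[0])/1e3
for a in (44,46,48):print(a,need([*c,.02],[np.cos(np.radians(a)),np.sin(np.radians(a))])[1][0])
print(need([*c,.02],[np.cos(.8),np.sin(.8)])[0])
"
```

```text
((452.3199462890625, -130.19593811035156), (24.929227828979492, 68.85960388183594), 43.56745147705078)
[[ 434.59065853 -110.92784626]
 [ 468.81518681 -147.41198803]] [ 451.70292267 -129.16991715] 50.02410355604237
-136.8303593115384
44 [ 1.6 -0.6 -1. ]
46 [-0.4 -0.5 -1. ]
48 [-2.4 -0.5 -1. ]
[172.1 -11.7  11.4]
```

The size comes out at 25×69 mm and the stub spacing at 50.0 mm, both as given. The jaw angle is 43.5°. Correct first, then descend.

```bash

python3 -m creep '[{"dx":0,"dy":-12,"dz":11,"rx":2,"ry":-0.5,"rz":-1,"fingers":0.65},{"dx":20,"dy":0,"dz":0,"rx":0,"ry":0,"rz":0,"fingers":0.65},{"dx":25,"dy":0,"dz":0,"rx":0,"ry":0,"rz":0,"fingers":0.65},{"dx":25,"dy":0,"dz":0,"rx":0,"ry":0,"rz":0,"fingers":0.65},{"dx":20,"dy":0,"dz":0,"rx":0,"ry":0,"rz":0,"fingers":0.65},{"dx":0,"dy":0,"dz":0,"rx":0,"ry":0,"rz":0,"fingers":0.65},{"dx":0,"dy":0,"dz":0,"rx":0,"ry":0,"rz":0,"fingers":0.65}]';python3 -c "
from h import *
s,im=snap('wrist','w16')
a=np.radians(43.5)
print(need([.4525,-.130,.02],[np.cos(a),np.sin(a)]),proj('wrist',[.4525,-.130,.032],s))"
```

```text
t: 21.4
position: [0.464, -0.1311, 0.1]
eef_rot: [0.66, -0.262, 0.656, 0.257]
wrist_force: [0.0, -0.5, 0.3]
gripper_width: 0.65
(array([80. ,  9.3, -7.9]), [array([-0.4,  0.2,  0.6]), array([179.6,   0.9,  -0.3])]) [[306.40590182 249.7720571 ]]
```

View pics/w16.png

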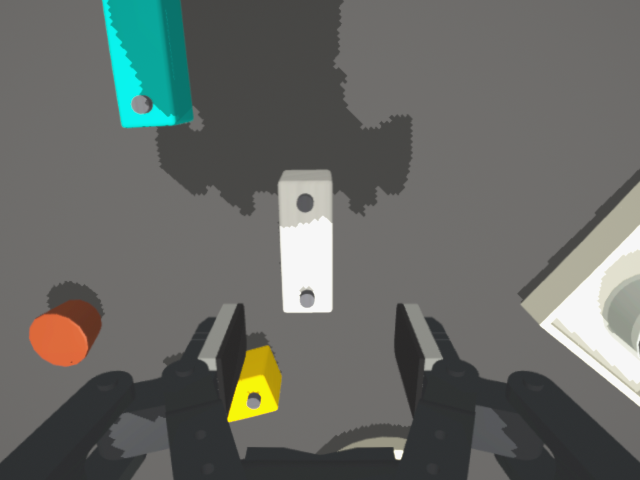

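```bash
python3 -c "
from h import *
s=get_state()
im=cv2.imread('pics/top0.png');w=im.astype(int)
m=((w[:,:,0]<90)&(w[:,:,2]>150)&(w[:,:,1]>120)).astype(np.uint8)
a=np.radians(43.5);G=np.array([[np.cos(a),np.sin(a)],[-np.sin(a),np.cos(a)]]) # jaw axis, along
for k in cv2.findContours(m,0,1)[0]:
  if cv2.contourArea(k)>150:
    p=(plane('top',k[:,0],.03)[:,:2]*1000).astype(np.float32);r=cv2.minAreaRect(p);b=cv2.boxPoints(r)
    print(np.round(r[0]),((b-[452.5,-130])@G.T).round())
"
```

```text
[ 263. -237.] [[-202.   92.]
 [-243.   30.]
 [-219.   14.]
 [-178.   75.]]
[ 482. -239.] [[ -93.  -95.]
 [ -84. -125.]
 [ -14. -103.]
 [ -23.  -74.]]
```

The yellow block's nearest corner is 74 mm along the block axis, so it is clear. Continue down.

```bash

python3 -m creep '[{"dx":0,"dy":9,"dz":-8,"rx":-0.4,"ry":0.2,"rz":0.6,"fingers":0.65},{"dx":0,"dy":0,"dz":0,"rx":0,"ry":0,"rz":0,"fingers":0.65},{"dx":15,"dy":0,"dz":0,"rx":0,"ry":0,"rz":0,"fingers":0.65},{"dx":15,"dy":0,"dz":0,"rx":0,"ry":0,"rz":0,"fingers":0.65},{"dx":15,"dy":0,"dz":0,"rx":0,"ry":0,"rz":0,"fingers":0.65},{"dx":10,"dy":0,"dz":0,"rx":0,"ry":0,"rz":0,"fingers":0.65},{"dx":0,"dy":0,"dz":0,"rx":0,"ry":0,"rz":0,"fingers":0.65}]';python3 -c "
from h import *
s,im=snap('wrist','w17')
a=np.radians(43.5)
print(need([.4525,-.130,.02],[np.cos(a),np.sin(a)]),proj('wrist',[.4525,-.130,.032],s))"
```

```text
t: 22.32
position: [0.4519, -0.1295, 0.0419]
eef_rot: [0.657, -0.261, 0.656, 0.262]
wrist_force: [0.2, -0.5, 0.4]
gripper_width: 0.648
(array([22.4, -0.5, -0.1]), [array([-0. ,  0.1, -0. ]), array([180. ,  -0. ,  -0.2])]) [[323.31360617 328.1872391 ]]
```

View pics/w17.png

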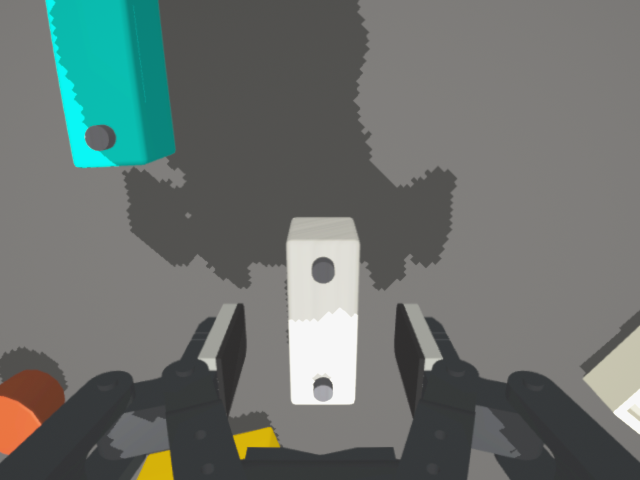

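The block is centred between the pads at (323,325) and square to them. Down to the grasp, then close.

```bash

python3 -m creep '[{"dx":8,"dy":0,"dz":0,"rx":0,"ry":0,"rz":0,"fingers":0.65},{"dx":8,"dy":0,"dz":0,"rx":0,"ry":0,"rz":0,"fingers":0.65},{"dx":5,"dy":0,"dz":0,"rx":0,"ry":0,"rz":0,"fingers":0.65},{"dx":0,"dy":0,"dz":0,"rx":0,"ry":0,"rz":0,"fingers":0.65}]';python3 -m creep '[{"dx":0,"dy":0,"dz":0,"rx":0,"ry":0,"rz":0,"fingers":0.4},{"dx":0,"dy":0,"dz":0,"rx":0,"ry":0,"rz":0,"fingers":0.35},{"dx":0,"dy":0,"dz":0,"rx":0,"ry":0,"rz":0,"fingers":0.1},{"dx":0,"dy":0,"dz":0,"rx":0,"ry":0,"rz":0,"fingers":0.1},{"dx":0,"dy":0,"dz":0,"rx":0,"ry":0,"rz":0,"fingers":0.1}]' 60;
```

```text
t: 22.88
position: [0.4533, -0.1298, 0.0207]
eef_rot: [0.658, -0.262, 0.656, 0.262]
wrist_force: [1.2, 0.0, -0.6]
gripper_width: 0.647
t: 23.5
position: [0.4539, -0.1298, 0.0212]
eef_rot: [0.659, -0.262, 0.655, 0.262]
wrist_force: [-0.4, -0.8, -0.2]
gripper_width: 0.292
```

```bash

python3 -m creep '[{"dx":-12,"dy":0,"dz":0,"rx":0,"ry":0,"rz":0,"fingers":0.1},{"dx":-30,"dy":0,"dz":0,"rx":0,"ry":0,"rz":0,"fingers":0.1},{"dx":-40,"dy":0,"dz":0,"rx":0,"ry":0,"rz":0,"fingers":0.1},{"dx":-40,"dy":0,"dz":0,"rx":0,"ry":0,"rz":0,"fingers":0.1},{"dx":0,"dy":0,"dz":0,"rx":10,"ry":0,"rz":0,"fingers":0.1},{"dx":0,"dy":0,"dz":0,"rx":10,"ry":0,"rz":0,"fingers":0.1},{"dx":0,"dy":0,"dz":0,"rx":10,"ry":0,"rz":0,"fingers":0.1},{"dx":0,"dy":0,"dz":0,"rx":10,"ry":0,"rz":0,"fingers":0.1},{"dx":0,"dy":0,"dz":0,"rx":0,"ry":0,"rz":0,"fingers":0.1}]';python3 -c "
from h import *
s,im=snap('wrist','w18')
print(need([.637,.178,.15],[1,0]))
s14=dict(position=np.array([.6312,.0429,.2043]),eef_rot=[.708,-.027,.705,.028])
p=plane('wrist',[[253,80],[417,95]],.015,s14)*1000;print(p,np.linalg.norm(p[0]-p[1]))"
```

```text
t: 24.62
position: [0.4523, -0.1306, 0.1518]
eef_rot: [0.71, -0.011, 0.704, 0.015]
wrist_force: [-0.4, 0.1, -1.3]
gripper_width: 0.289Traceback (most recent call last):
  File "<string>", line 4, in <module>
    print(need([.637,.178,.15],[1,0]))
          ~~~~^^^^^^^^^^^^^^^^^^^^^^^
  File "h.py", line 29, in need
    z=np.array([*yaw_dir[:2],0]);z/=np.linalg.norm(z)
                                 ^^^^^^^^^^^^^^^^^^^^
numpy._core._exceptions._UFuncOutputCastingError: Cannot cast ufunc 'divide' output from dtype('float64') to dtype('int64') with casting rule 'same_kind'
```

View pics/w18.png

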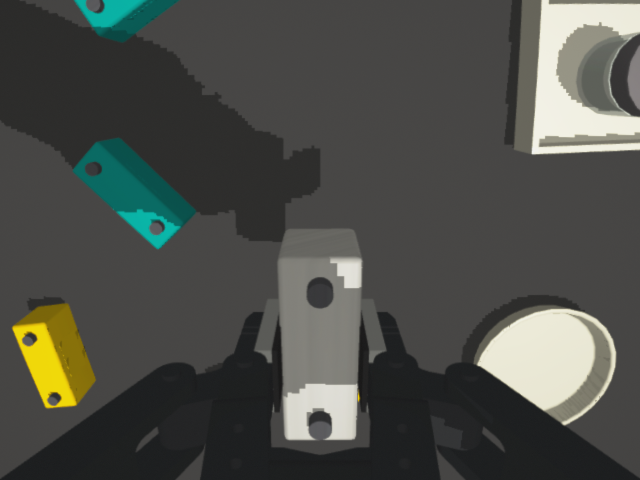

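The flow cell is held level and square, centred at about (320,350). Move it to the tray.

```bash
sed -i 's/yaw_dir\[:2\],0\]/yaw_dir[:2],0.]/' h.py; python3 -c "
from h import *
print(need([.637,.178,.15],[1,0]))
s14=dict(position=np.array([.6312,.0429,.2043]),eef_rot=[.708,-.027,.705,.028])
p=plane('wrist',[[253,80],[417,95]],.015,s14)*1000;print(p,np.linalg.norm(p[0]-p[1]))
im=cv2.imread('pics/top0.png');cv2.imwrite('pics/tr.png',cv2.resize(im[145:210,180:270],None,fx=8,fy=8,interpolation=cv2.INTER_CUBIC))"
```

```text
(array([  4.7, 301.5, 196. ]), [array([ 2.1,  0.5, -0.3]), array([-177.9,    0.4,    0.7])])
[[575.92866008 131.82069415  15.        ]
 [693.95048576 130.99385025  15.        ]] 118.02472201982594
```

View pics/tr.png

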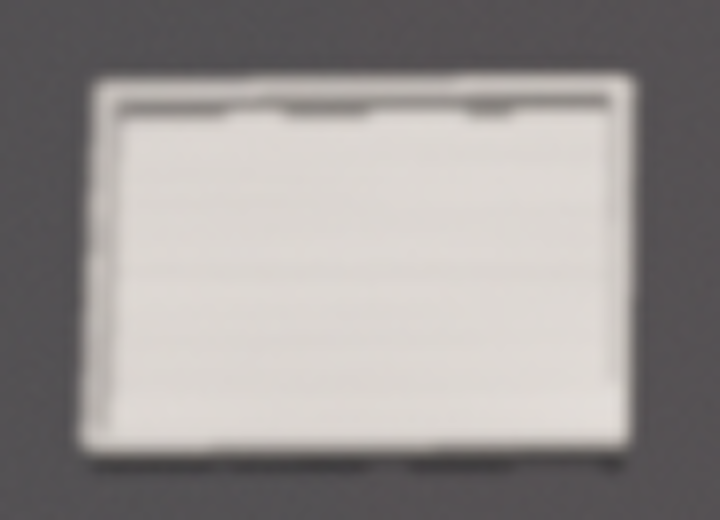

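The tray centre is about (637, 215) with yaw about 0, and the width measures 118.0 mm as given. The flow cell goes at y≈0.180.

```bash

python3 -m creep '[{"dx":0,"dy":25,"dz":16,"rx":2,"ry":0.5,"rz":0,"fingers":0.1},{"dx":0,"dy":42,"dz":27,"rx":0,"ry":0,"rz":0,"fingers":0.1},{"dx":0,"dy":46,"dz":30,"rx":0,"ry":0,"rz":0,"fingers":0.1},{"dx":0,"dy":46,"dz":30,"rx":0,"ry":0,"rz":0,"fingers":0.1},{"dx":0,"dy":46,"dz":30,"rx":0,"ry":0,"rz":0,"fingers":0.1},{"dx":0,"dy":46,"dz":30,"rx":0,"ry":0,"rz":0,"fingers":0.1},{"dx":0,"dy":35,"dz":23,"rx":0,"ry":0,"rz":0,"fingers":0.1},{"dx":0,"dy":18,"dz":12,"rx":0,"ry":0,"rz":0,"fingers":0.1},{"dx":0,"dy":0,"dz":0,"rx":0,"ry":0,"rz":0,"fingers":0.1},{"dx":0,"dy":0,"dz":0,"rx":0,"ry":0,"rz":0,"fingers":0.1}]';python3 -c "
from h import *
s,im=snap('wrist','w19')
print(need([.637,.180,.025],[1,0]))"
```

```text
t: 25.92
position: [0.6514, 0.1836, 0.1533]
eef_rot: [0.706, -0.006, 0.708, 0.011]
wrist_force: [-0.7, -0.5, -1.3]
gripper_width: 0.295
(array([128.4,  -4.4, -14.1]), [array([ 1.3, -0.1, -0.4]), array([-178.7,    0.7,   -0.2])])
```

View pics/w19.png

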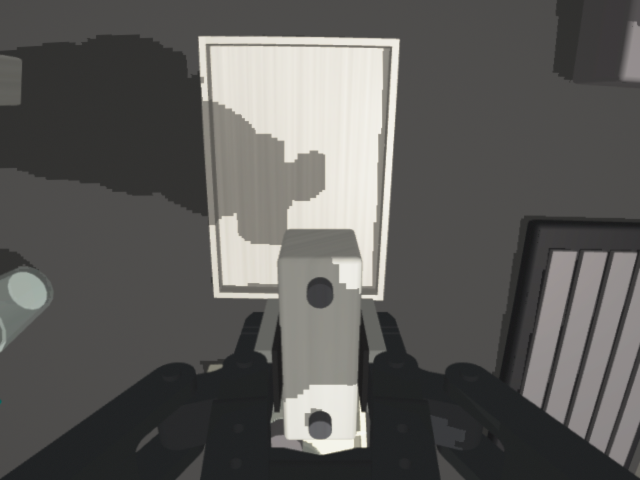

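The tray rim corners are at (200,38), (398,41), (383,298) and (215,297), and the flow cell is over the tray's near end.

```bash
python3 -c "
from h import *
s=get_state()
p=plane('wrist',[[200,38],[398,41],[383,299],[214,297]],.015,s)[:,:2]*1000;print(p.round(1).tolist(),p.mean(0))"
```

```text
[[576.4, 297.8], [692.8, 298.4], [694.9, 132.1], [576.8, 130.7]] [635.23298127 214.75503716]
```

```bash

python3 -m creep '[{"dx":0,"dy":-4,"dz":-15,"rx":1.3,"ry":0,"rz":-0.3,"fingers":0.1},{"dx":15,"dy":0,"dz":0,"rx":0,"ry":0,"rz":0,"fingers":0.1},{"dx":25,"dy":0,"dz":0,"rx":0,"ry":0,"rz":0,"fingers":0.1},{"dx":25,"dy":0,"dz":0,"rx":0,"ry":0,"rz":0,"fingers":0.1},{"dx":20,"dy":0,"dz":0,"rx":0,"ry":0,"rz":0,"fingers":0.1},{"dx":10,"dy":0,"dz":0,"rx":0,"ry":0,"rz":0,"fingers":0.1},{"dx":0,"dy":0,"dz":0,"rx":0,"ry":0,"rz":0,"fingers":0.1}]';python3 -c "
from h import *
print(need([.636,.180,.0252],[1,0]))"
```

```text
t: 26.85
position: [0.6351, 0.1709, 0.0538]
eef_rot: [0.706, 0.003, 0.708, -0.003]
wrist_force: [-0.6, 0.4, -0.8]
gripper_width: 0.289
(array([28.6,  9. ,  0.9]), [array([-0.5, -0.2, -0. ]), array([ 1.795e+02, -1.000e-01,  3.000e-01])])
```

```bash

python3 -m creep '[{"dx":4,"dy":9,"dz":1,"rx":-0.5,"ry":-0.2,"rz":0,"fingers":0.1},{"dx":8,"dy":1,"dz":0,"rx":0,"ry":0,"rz":0,"fingers":0.1},{"dx":6,"dy":0,"dz":0,"rx":0,"ry":0,"rz":0,"fingers":0.1},{"dx":4,"dy":0,"dz":0,"rx":0,"ry":0,"rz":0,"fingers":0.1},{"dx":0,"dy":0,"dz":0,"rx":0,"ry":0,"rz":0,"fingers":0.1}]';python3 -c "
from h import *
print(need([.636,.180,.0252],[1,0]))"
```

```text
t: 27.48
position: [0.6384, 0.1829, 0.0327]
eef_rot: [0.709, 0.0, 0.705, 0.002]
wrist_force: [0.7, -0.3, -1.1]
gripper_width: 0.29
(array([ 7.5, -3. , -2.4]), [array([ 0.1,  0.3, -0.2]), array([-179.9,    0.2,    0.5])])
```

```bash

python3 -m creep '[{"dx":3,"dy":-2,"dz":-2,"rx":0,"ry":0.3,"rz":-0.2,"fingers":0.1},{"dx":3,"dy":0,"dz":0,"rx":0,"ry":0,"rz":0,"fingers":0.1},{"dx":0,"dy":0,"dz":0,"rx":0,"ry":0,"rz":0,"fingers":0.1}]'; python3 -m creep '[{"dx":1.5,"dy":0,"dz":0,"rx":0,"ry":0,"rz":0,"fingers":0.1},{"dx":0,"dy":0,"dz":0,"rx":0,"ry":0,"rz":0,"fingers":0.1}]';python3 -m creep '[{"dx":1.5,"dy":0,"dz":0,"rx":0,"ry":0,"rz":0,"fingers":0.1},{"dx":0,"dy":0,"dz":0,"rx":0,"ry":0,"rz":0,"fingers":0.1}]'
```

```text
t: 27.85
position: [0.6365, 0.1803, 0.0267]
eef_rot: [0.707, -0.001, 0.707, 0.0]
wrist_force: [0.1, 0.2, -0.7]
gripper_width: 0.293
t: 28.1
position: [0.6369, 0.1803, 0.0254]
eef_rot: [0.707, -0.001, 0.707, 0.0]
wrist_force: [-1.2, -0.5, -1.3]
gripper_width: 0.291
t: 28.35
position: [0.6372, 0.1804, 0.0256]
eef_rot: [0.707, -0.0, 0.707, 0.0]
wrist_force: [0.0, -0.7, -2.1]
gripper_width: 0.291
```

It is on the floor at z = 0.0255. Release and raise.

```bash

python3 -m creep '[{"dx":0,"dy":0,"dz":0,"rx":0,"ry":0,"rz":0,"fingers":0.35},{"dx":0,"dy":0,"dz":0,"rx":0,"ry":0,"rz":0,"fingers":0.45},{"dx":0,"dy":0,"dz":0,"rx":0,"ry":0,"rz":0,"fingers":0.5},{"dx":-10,"dy":0,"dz":0,"rx":0,"ry":0,"rz":0,"fingers":0.5},{"dx":-30,"dy":0,"dz":0,"rx":0,"ry":0,"rz":0,"fingers":0.5},{"dx":-50,"dy":0,"dz":0,"rx":0,"ry":0,"rz":0,"fingers":0.7},{"dx":-50,"dy":0,"dz":0,"rx":0,"ry":0,"rz":0,"fingers":0.7},{"dx":-30,"dy":0,"dz":0,"rx":0,"ry":0,"rz":0,"fingers":0.7},{"dx":0,"dy":0,"dz":0,"rx":0,"ry":0,"rz":0,"fingers":0.7}]';python3 -c "
from h import *
s,im=snap('wrist','w20')
a=np.radians(79.3-90)
print(need([.441,.275,.2],[np.cos(a),np.sin(a)]))"
```

```text
t: 29.48
position: [0.6378, 0.1801, 0.2032]
eef_rot: [0.708, 0.0, 0.706, 0.0]
wrist_force: [-0.3, 0.1, -0.6]
gripper_width: 0.698
(array([   1.5,   95.1, -195.8]), [array([10.7,  0. ,  0. ]), array([-169.3,   -0. ,    0. ])])
```

View pics/w20.png

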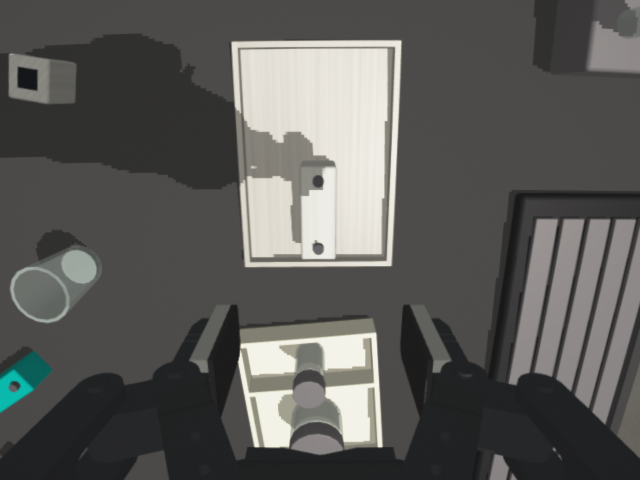

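The flow cell lies ports up inside the tray at (318,210). Now the cuvette cell, visible at (27,78).

```bash

python3 -m creep '[{"dx":0,"dy":15,"dz":-30,"rx":0,"ry":0,"rz":0,"fingers":0.7},{"dx":0,"dy":23,"dz":-48,"rx":0,"ry":0,"rz":0,"fingers":0.7},{"dx":0,"dy":25,"dz":-50,"rx":0,"ry":0,"rz":0,"fingers":0.7},{"dx":0,"dy":20,"dz":-42,"rx":0,"ry":0,"rz":0,"fingers":0.7},{"dx":0,"dy":10,"dz":-20,"rx":5,"ry":0,"rz":0,"fingers":0.7},{"dx":0,"dy":0,"dz":0,"rx":5,"ry":0,"rz":0,"fingers":0.7},{"dx":0,"dy":0,"dz":0,"rx":0,"ry":0,"rz":0,"fingers":0.7},{"dx":0,"dy":0,"dz":0,"rx":0,"ry":0,"rz":0,"fingers":0.7}]';python3 -c "
from h import *
s,im=snap('wrist','w21')
a=np.radians(-10.7)
print(need([.441,.275,.2],[np.cos(a),np.sin(a)]))"
```

```text
t: 30.52
position: [0.4321, 0.2713, 0.1894]
eef_rot: [0.699, 0.056, 0.71, -0.068]
wrist_force: [-0.9, -0.6, -0.1]
gripper_width: 0.701
(array([-10.8,   5.1,   7.8]), [array([ 0.6, -0.8,  1.1]), array([-179.4,   -1.7,   -1.2])])
```

View pics/w21.png

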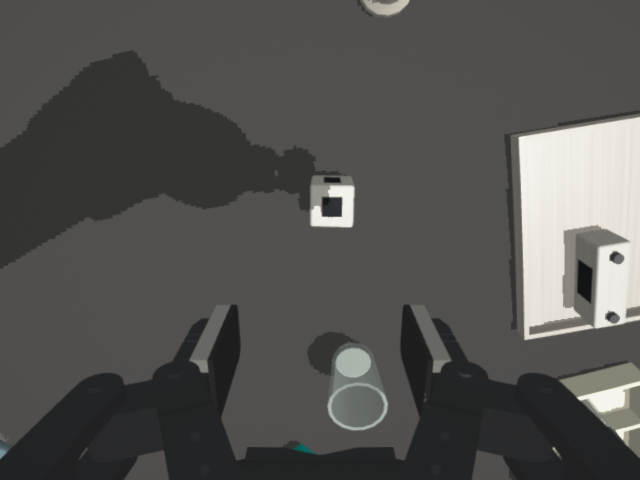

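```bash
python3 -c "
from h import *
s=get_state()
im=cv2.imread('pics/w21.png');w=im[170:240,295:370].astype(int)
m=((w.max(2)<45)).astype(np.uint8)
for k in cv2.findContours(m,0,1)[0]:
  k=k[:,0]+[295,170]
  if len(k)>3 and k[:,1].min()>190:
    print(k.min(0),k.max(0),plane('wrist',[(k.min(0)+k.max(0))/2],.036,s)*1000)
q=plane('wrist',[[311,186],[354,186],[353,227],[311,226]],.036,s)[:,:2]*1000;print(q.round(1).tolist(),q.mean(0))
r=cv2.minAreaRect(q.astype(np.float32));print(r)
for a in (-8,-10.7,-13):
  print(a,need([*q.mean(0)/1e3,.023],[np.cos(np.radians(a)),np.sin(np.radians(a))]))"
```

```text
[323 198] [329 205] [[434.65011228 280.27985475  36.        ]]
[[426.5, 292.6], [455.1, 287.7], [450.1, 259.1], [421.4, 264.8]] [438.2559039  276.03301256]
((438.17108154296875, 275.8935852050781), (29.02621841430664, 29.220922470092773), 80.04686737060547)
-8 (array([166.2,   8.8,   7.4]), [array([-2.1, -0.8,  1. ]), array([177.9,   1.6,   1.2])])
-10.7 (array([166.2,   8.8,   7.4]), [array([ 0.6, -0.8,  1.1]), array([-179.4,   -1.7,   -1.2])])
-13 (array([166.2,   8.8,   7.4]), [array([ 2.9, -0.8,  1.1]), array([-177.1,   -1.7,   -1.2])])
```

The size comes out at 29×29 mm, centred at (438.5, 276), with the jaws at -10°. Descend in stages.

```bash

python3 -m creep '[{"dx":0,"dy":8,"dz":8,"rx":0,"ry":-0.8,"rz":1,"fingers":0.7},{"dx":15,"dy":0,"dz":0,"rx":0,"ry":0,"rz":0,"fingers":0.7},{"dx":20,"dy":0,"dz":0,"rx":0,"ry":0,"rz":0,"fingers":0.7},{"dx":20,"dy":0,"dz":0,"rx":0,"ry":0,"rz":0,"fingers":0.7},{"dx":20,"dy":0,"dz":0,"rx":0,"ry":0,"rz":0,"fingers":0.7},{"dx":20,"dy":0,"dz":0,"rx":0,"ry":0,"rz":0,"fingers":0.7},{"dx":10,"dy":0,"dz":0,"rx":0,"ry":0,"rz":0,"fingers":0.7},{"dx":0,"dy":0,"dz":0,"rx":0,"ry":0,"rz":0,"fingers":0.7},{"dx":0,"dy":0,"dz":0,"rx":0,"ry":0,"rz":0,"fingers":0.7}]';python3 -c "
from h import *
s,im=snap('wrist','w22')
a=np.radians(-10.)
print(need([.4385,.2758,.022],[np.cos(a),np.sin(a)]),proj('wrist',[.4385,.2758,.036],s))"
```

```text
t: 31.7
position: [0.4443, 0.2753, 0.0763]
eef_rot: [0.705, 0.062, 0.704, -0.064]
wrist_force: [0.3, 0.1, -0.2]
gripper_width: 0.701
(array([54.4, -0.5, -5.9]), [array([-0.3,  0.1,  0.2]), array([179.7,   0.3,  -0.2])]) [[309.43365377 289.35216766]]
```

View pics/w22.png

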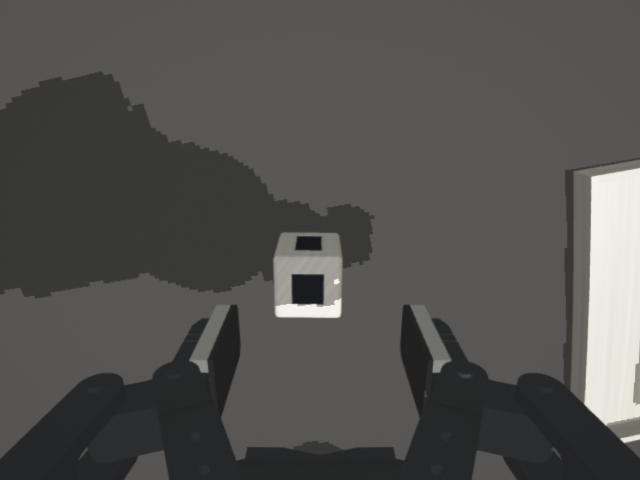

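The cuvette cell's dark square is at (308,289), against a prediction of (309,289). Finish the descent and close.

```bash

python3 -m creep '[{"dx":0,"dy":-0.5,"dz":-6.5,"rx":-0.3,"ry":0,"rz":0,"fingers":0.7},{"dx":14,"dy":0,"dz":0,"rx":0,"ry":0,"rz":0,"fingers":0.7},{"dx":14,"dy":0,"dz":0,"rx":0,"ry":0,"rz":0,"fingers":0.7},{"dx":12,"dy":0,"dz":0,"rx":0,"ry":0,"rz":0,"fingers":0.7},{"dx":8,"dy":0,"dz":0,"rx":0,"ry":0,"rz":0,"fingers":0.7},{"dx":4,"dy":0,"dz":0,"rx":0,"ry":0,"rz":0,"fingers":0.7},{"dx":0,"dy":0,"dz":0,"rx":0,"ry":0,"rz":0,"fingers":0.7}]';python3 -c "
from h import *
s,im=snap('wrist','w23')
a=np.radians(-10.)
print(need([.4385,.2758,.022],[np.cos(a),np.sin(a)]),proj('wrist',[.4385,.2758,.036],s))"
```

```text
t: 32.62
position: [0.4378, 0.2767, 0.0213]
eef_rot: [0.705, 0.06, 0.704, -0.062]
wrist_force: [0.5, -0.3, 0.4]
gripper_width: 0.696
(array([-0.5, -0.9,  0.8]), [array([0.1, 0.2, 0.1]), array([-1.799e+02, -1.000e-01,  2.000e-01])]) [[326.95369686 364.6161808 ]]
```

```bash

python3 -m creep '[{"dx":0,"dy":0,"dz":0,"rx":0,"ry":0,"rz":0,"fingers":0.45},{"dx":0,"dy":0,"dz":0,"rx":0,"ry":0,"rz":0,"fingers":0.4},{"dx":0,"dy":0,"dz":0,"rx":0,"ry":0,"rz":0,"fingers":0.1},{"dx":0,"dy":0,"dz":0,"rx":0,"ry":0,"rz":0,"fingers":0.1},{"dx":0,"dy":0,"dz":0,"rx":0,"ry":0,"rz":0,"fingers":0.1}]' 60; python3 -m creep '[{"dx":-12,"dy":0,"dz":0,"rx":0,"ry":0,"rz":0,"fingers":0.1},{"dx":-30,"dy":0,"dz":0,"rx":0,"ry":0,"rz":0,"fingers":0.1},{"dx":-40,"dy":0,"dz":0,"rx":0,"ry":0,"rz":0,"fingers":0.1},{"dx":-20,"dy":0,"dz":0,"rx":0,"ry":0,"rz":0,"fingers":0.1},{"dx":0,"dy":0,"dz":0,"rx":0,"ry":0,"rz":0,"fingers":0.1}]';python3 -c "
from h import *
s,im=snap('wrist','w24')
print(need([.636,.259,.12],[1,0]))"
```

```text
t: 33.3
position: [0.4387, 0.2774, 0.0226]
eef_rot: [0.706, 0.061, 0.703, -0.061]
wrist_force: [-0.2, -0.0, -1.0]
gripper_width: 0.344
t: 33.92
position: [0.438, 0.2768, 0.1291]
eef_rot: [0.706, 0.061, 0.703, -0.061]
wrist_force: [0.9, 0.4, -2.3]
gripper_width: 0.336
(array([  8.7,  17.2, 198.6]), [array([-10. ,   0.1,   0.1]), array([ 1.7e+02,  1.0e-01, -2.0e-01])])
```

View pics/w24.png

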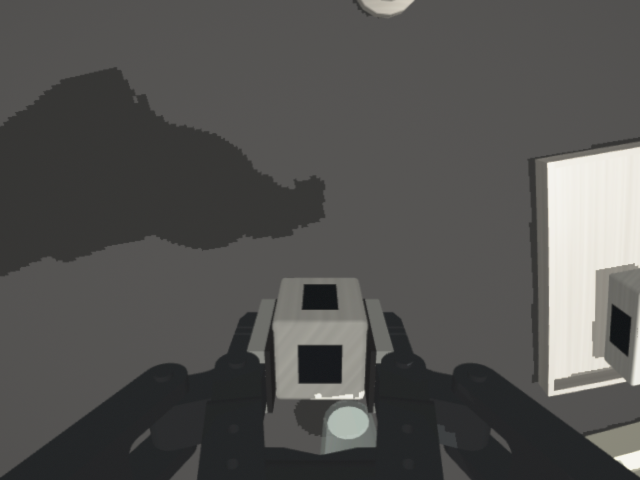

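The cell is held square at (320,365). Over to the tray's free far end.

```bash

python3 -m creep '[{"dx":0,"dy":3,"dz":30,"rx":0,"ry":0,"rz":0,"fingers":0.1},{"dx":0,"dy":4,"dz":45,"rx":0,"ry":0,"rz":0,"fingers":0.1},{"dx":0,"dy":4,"dz":50,"rx":0,"ry":0,"rz":0,"fingers":0.1},{"dx":0,"dy":4,"dz":45,"rx":0,"ry":0,"rz":0,"fingers":0.1},{"dx":0,"dy":2,"dz":28,"rx":-5,"ry":0,"rz":0,"fingers":0.1},{"dx":0,"dy":0,"dz":0,"rx":-5,"ry":0,"rz":0,"fingers":0.1},{"dx":0,"dy":0,"dz":0,"rx":0,"ry":0,"rz":0,"fingers":0.1},{"dx":0,"dy":0,"dz":0,"rx":0,"ry":0,"rz":0,"fingers":0.1}]';python3 -c "
from h import *
s,im=snap('wrist','w25')
print(need([.636,.259,.0262],[1,0]))"
```

```text
t: 34.98
position: [0.6319, 0.2565, 0.1124]
eef_rot: [0.7, -0.007, 0.714, -0.001]
wrist_force: [0.2, 0.8, -1.0]
gripper_width: 0.341
(array([86. ,  3.3,  6.2]), [array([ 0.4, -1.1,  0.6]), array([-179.5,   -1. ,   -1.8])])
```

View pics/w25.png

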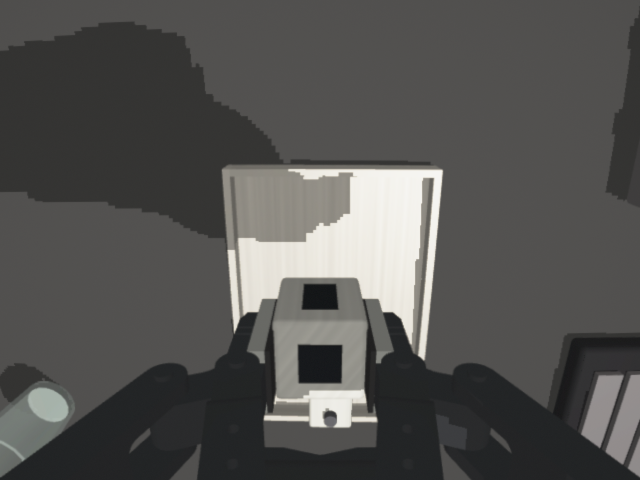

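```bash

python3 -m creep '[{"dx":5,"dy":3,"dz":6,"rx":0,"ry":-1.1,"rz":0.6,"fingers":0.1},{"dx":15,"dy":0,"dz":0,"rx":0,"ry":0,"rz":0,"fingers":0.1},{"dx":15,"dy":0,"dz":0,"rx":0,"ry":0,"rz":0,"fingers":0.1},{"dx":12,"dy":0,"dz":0,"rx":0,"ry":0,"rz":0,"fingers":0.1},{"dx":10,"dy":0,"dz":0,"rx":0,"ry":0,"rz":0,"fingers":0.1},{"dx":0,"dy":0,"dz":0,"rx":0,"ry":0,"rz":0,"fingers":0.1}]';python3 -c "
from h import *
print(need([.636,.259,.0262],[1,0]))"
```

```text
t: 35.78
position: [0.6352, 0.2609, 0.0493]
eef_rot: [0.706, -0.003, 0.708, 0.003]
wrist_force: [0.3, 0.2, -1.3]
gripper_width: 0.343
(array([23.1, -1.9,  0.9]), [array([ 0.5, -0.2,  0. ]), array([-179.5,   -0. ,   -0.3])])
```

```bash

python3 -m creep '[{"dx":7,"dy":-2,"dz":0,"rx":0.5,"ry":-0.2,"rz":0,"fingers":0.1},{"dx":6,"dy":0,"dz":0,"rx":0,"ry":0,"rz":0,"fingers":0.1},{"dx":4,"dy":0,"dz":0,"rx":0,"ry":0,"rz":0,"fingers":0.1},{"dx":3,"dy":0,"dz":0,"rx":0,"ry":0,"rz":0,"fingers":0.1},{"dx":0,"dy":0,"dz":0,"rx":0,"ry":0,"rz":0,"fingers":0.1}]';python3 -m creep '[{"dx":1.5,"dy":0,"dz":0,"rx":0,"ry":0,"rz":0,"fingers":0.1},{"dx":0,"dy":0,"dz":0,"rx":0,"ry":0,"rz":0,"fingers":0.1}]';python3 -m creep '[{"dx":1.5,"dy":0,"dz":0,"rx":0,"ry":0,"rz":0,"fingers":0.1},{"dx":0,"dy":0,"dz":0,"rx":0,"ry":0,"rz":0,"fingers":0.1}]'
```

```text
t: 36.4
position: [0.6365, 0.2588, 0.0293]
eef_rot: [0.708, 0.0, 0.706, -0.0]
wrist_force: [0.1, 0.1, -1.0]
gripper_width: 0.339
t: 36.65
position: [0.6368, 0.259, 0.0281]
eef_rot: [0.708, 0.001, 0.706, -0.0]
wrist_force: [-0.8, 0.8, -1.6]
gripper_width: 0.342
t: 36.9
position: [0.6372, 0.2592, 0.0269]
eef_rot: [0.709, 0.001, 0.706, 0.0]
wrist_force: [0.3, -0.5, -0.9]
gripper_width: 0.343
```

```bash
python3 -m creep '[{"dx":1.5,"dy":0,"dz":0,"rx":0,"ry":0.2,"rz":0,"fingers":0.1},{"dx":0,"dy":0,"dz":0,"rx":0,"ry":0,"rz":0,"fingers":0.1}]';python3 -m creep '[{"dx":1.5,"dy":0,"dz":0,"rx":0,"ry":0,"rz":0,"fingers":0.1},{"dx":0,"dy":0,"dz":0,"rx":0,"ry":0,"rz":0,"fingers":0.1}]';python3 -m creep '[{"dx":1.5,"dy":0,"dz":0,"rx":0,"ry":0,"rz":0,"fingers":0.1},{"dx":0,"dy":0,"dz":0,"rx":0,"ry":0,"rz":0,"fingers":0.1}]'
```

```text
t: 37.15
position: [0.6375, 0.2593, 0.0268]
eef_rot: [0.707, 0.001, 0.707, 0.0]
wrist_force: [0.1, 0.5, -0.9]
gripper_width: 0.339
t: 37.4
position: [0.6379, 0.2594, 0.0267]
eef_rot: [0.707, 0.001, 0.707, 0.001]
wrist_force: [0.2, -0.2, -0.2]
gripper_width: 0.341
t: 37.65
position: [0.638, 0.2594, 0.0267]
eef_rot: [0.707, 0.001, 0.707, 0.001]
wrist_force: [0.6, -0.8, -0.9]
gripper_width: 0.338
```

Contact is steady at 0.0267. Release and raise.

```bash

python3 -m creep '[{"dx":0,"dy":0,"dz":0,"rx":0,"ry":0,"rz":0,"fingers":0.4},{"dx":0,"dy":0,"dz":0,"rx":0,"ry":0,"rz":0,"fingers":0.5},{"dx":0,"dy":0,"dz":0,"rx":0,"ry":0,"rz":0,"fingers":0.55},{"dx":-10,"dy":0,"dz":0,"rx":0,"ry":0,"rz":0,"fingers":0.55},{"dx":-30,"dy":0,"dz":0,"rx":0,"ry":0,"rz":0,"fingers":0.55},{"dx":-50,"dy":0,"dz":0,"rx":0,"ry":0,"rz":0,"fingers":0.7},{"dx":-50,"dy":0,"dz":0,"rx":0,"ry":0,"rz":0,"fingers":0.7},{"dx":-30,"dy":0,"dz":0,"rx":0,"ry":0,"rz":0,"fingers":0.7},{"dx":0,"dy":0,"dz":0,"rx":0,"ry":0,"rz":0,"fingers":0.7}]';python3 -c "
from h import *
s,im=snap('wrist','w26')
print(need([.498,.406,.2],[1,0]))"
```

```text
t: 38.78
position: [0.6386, 0.2587, 0.2033]
eef_rot: [0.708, 0.002, 0.706, 0.0]
wrist_force: [-0.6, -0.4, -0.2]
gripper_width: 0.698
(array([   1.9,  147.3, -139.8]), [array([-0.1, -0.1, -0.1]), array([ 1.799e+02, -2.000e-01,  1.000e-01])])
```

View pics/w26.png

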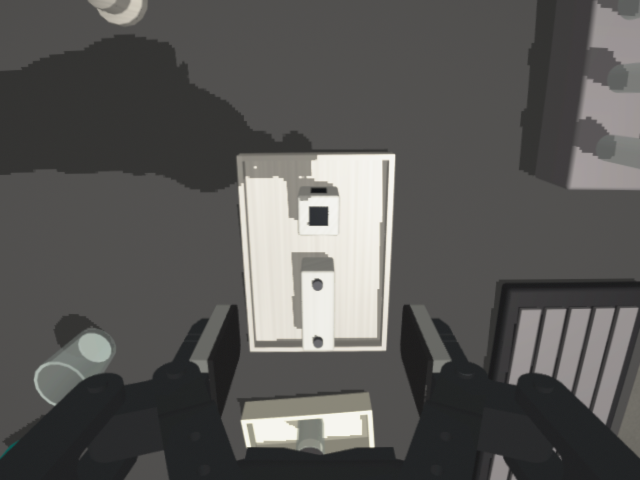

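Both cells lie upright in the tray, the cuvette cell at (318,215) and the flow cell at (317,310). Last, the nozzle at (120,8).

```bash

python3 -m creep '[{"dx":0,"dy":25,"dz":-24,"rx":0,"ry":0,"rz":0,"fingers":0.7},{"dx":0,"dy":37,"dz":-35,"rx":0,"ry":0,"rz":0,"fingers":0.7},{"dx":0,"dy":37,"dz":-35,"rx":0,"ry":0,"rz":0,"fingers":0.7},{"dx":0,"dy":30,"dz":-28,"rx":0,"ry":0,"rz":0,"fingers":0.7},{"dx":0,"dy":14,"dz":-14,"rx":0,"ry":0,"rz":0,"fingers":0.7},{"dx":0,"dy":0,"dz":0,"rx":0,"ry":0,"rz":0,"fingers":0.7},{"dx":0,"dy":0,"dz":0,"rx":0,"ry":0,"rz":0,"fingers":0.7}]';python3 -c "
from h import *
s,im=snap('wrist','w27')
print(need([.498,.406,.2],[1,0]))"
```

```text
t: 39.7
position: [0.4954, 0.3983, 0.1913]
eef_rot: [0.703, -0.001, 0.711, -0.007]
wrist_force: [-0.0, 0.2, -0.4]
gripper_width: 0.703
(array([-8.8,  7.8,  2.3]), [array([-0.5, -0.6,  0.7]), array([179.5,   1.1,   1. ])])
```

View pics/w27.png

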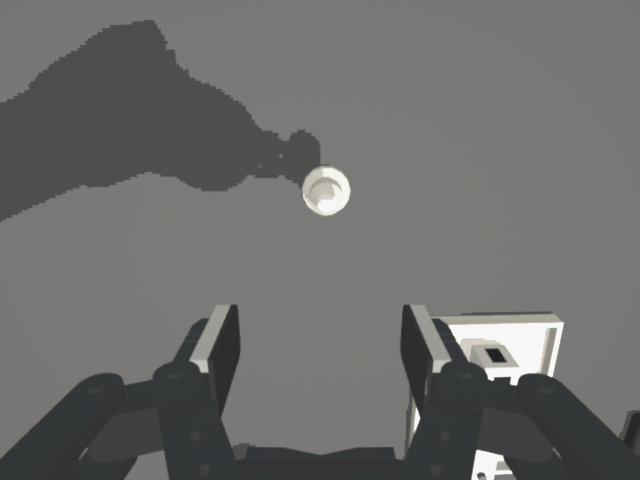

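The nozzle's flange spans (302–350, 166–214), so its centre is (326,190).

```bash
python3 -c "
from h import *
s=get_state()
im=cv2.imread('pics/w27.png');print(im[140,400]);g=im[150:230,290:370].min(2)
k=max(cv2.findContours((g>150).astype(np.uint8),0,1)[0],key=cv2.contourArea)[:,0]+[290,150]
print(k.min(0),k.max(0))
p=plane('wrist',k,.01,s)[:,:2]*1000;print(cv2.minEnclosingCircle(p.astype(np.float32)))
print(plane('wrist',[[326,190],[302,190],[350,190]],.01,s)*1000)
print(need([.4975,.403,.033],[1,0]))"
```

```text
[119 122 123]
[303 167] [350 215]
((497.1459045410156, 409.43505859375), 18.550716400146484)
[[496.8252165  410.38228895  10.        ]
 [478.96738344 410.49032393  10.        ]
 [514.66693822 410.28985193  10.        ]]
(array([158.2,   6.8,   3.7]), [array([-0.5, -0.6,  0.7]), array([179.5,   1.1,   1. ])])
```

The flange diameter measures 37 mm against 36 given, centred at (497.3, 409.3). Descend in stages.

```bash

python3 -m creep '[{"dx":0,"dy":12,"dz":2,"rx":0,"ry":-0.6,"rz":0.7,"fingers":0.7},{"dx":15,"dy":0,"dz":0,"rx":0,"ry":0,"rz":0,"fingers":0.7},{"dx":20,"dy":0,"dz":0,"rx":0,"ry":0,"rz":0,"fingers":0.7},{"dx":20,"dy":0,"dz":0,"rx":0,"ry":0,"rz":0,"fingers":0.7},{"dx":20,"dy":0,"dz":0,"rx":0,"ry":0,"rz":0,"fingers":0.7},{"dx":20,"dy":0,"dz":0,"rx":0,"ry":0,"rz":0,"fingers":0.7},{"dx":0,"dy":0,"dz":0,"rx":0,"ry":0,"rz":0,"fingers":0.7},{"dx":0,"dy":0,"dz":0,"rx":0,"ry":0,"rz":0,"fingers":0.7}]';python3 -c "
from h import *
s,im=snap('wrist','w28')
print(need([.4973,.4093,.033],[1,0]),proj('wrist',[[.4973,.4093,.045],[.4973,.4093,.01]],s))"
```

```text
t: 40.75
position: [0.5004, 0.4056, 0.0873]
eef_rot: [0.707, 0.004, 0.707, -0.007]
wrist_force: [0.4, -0.4, 0.7]
gripper_width: 0.698
(array([54.2,  3.9, -2.8]), [array([-0.9, -0.1,  0.2]), array([1.791e+02, 3.000e-01, 1.000e-01])]) [[316.03582904 279.06802749]
 [316.63547792 251.40491228]]
```

View pics/w28.png

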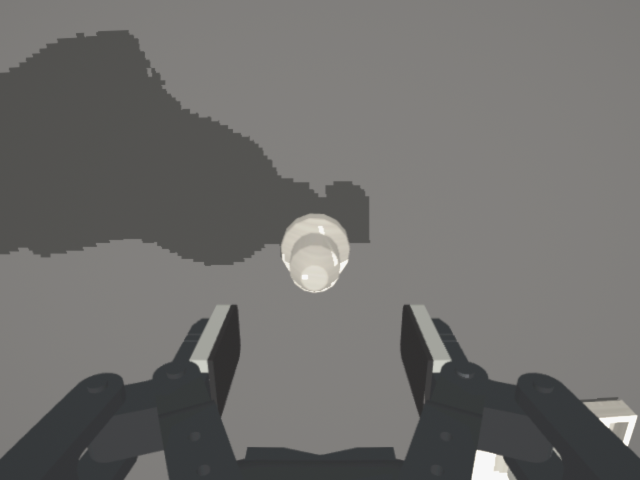

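The tip is at (315,277) and the flange at (315,248), against predictions of (316,279) and (317,251). Complete the descent to TCP 0.033, so the tips stay above the flange cone.

```bash

python3 -m creep '[{"dx":0,"dy":4,"dz":-3,"rx":0,"ry":0,"rz":0,"fingers":0.7},{"dx":14,"dy":0,"dz":0,"rx":0,"ry":0,"rz":0,"fingers":0.7},{"dx":14,"dy":0,"dz":0,"rx":0,"ry":0,"rz":0,"fingers":0.7},{"dx":12,"dy":0,"dz":0,"rx":0,"ry":0,"rz":0,"fingers":0.7},{"dx":8,"dy":0,"dz":0,"rx":0,"ry":0,"rz":0,"fingers":0.7},{"dx":3,"dy":0,"dz":0,"rx":0,"ry":0,"rz":0,"fingers":0.7},{"dx":0,"dy":0,"dz":0,"rx":0,"ry":0,"rz":0,"fingers":0.7}]';python3 -c "
from h import *
s,im=snap('wrist','w29')
print(need([.4973,.4095,.033],[1,0]),proj('wrist',[[.4973,.4093,.045],[.4973,.4093,.01]],s))"
```

```text
t: 41.68
position: [0.4976, 0.4106, 0.0338]
eef_rot: [0.707, 0.005, 0.707, -0.006]
wrist_force: [0.9, -0.1, 0.4]
gripper_width: 0.7
(array([ 1. , -1.2, -0.4]), [array([-0.9,  0. ,  0.1]), array([179.1,   0.2,  -0. ])]) [[323.54371322 360.26345166]
 [322.78075503 309.31945169]]
```

View pics/w29.png

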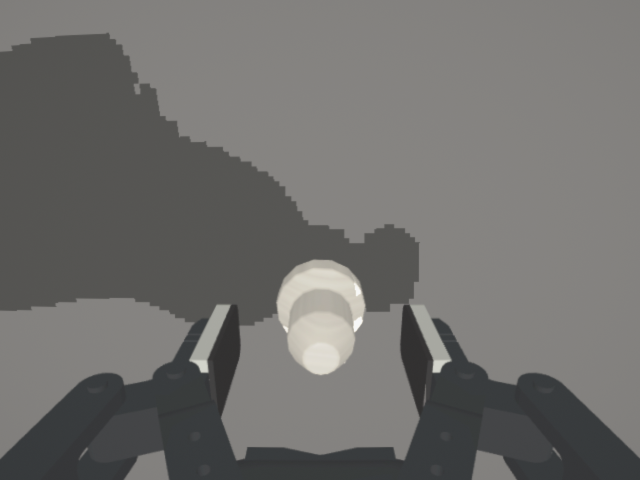

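The nozzle is centred between the pads with its tip at (321,358). Close on the stem.

```bash

python3 -m creep '[{"dx":0,"dy":-1,"dz":0,"rx":0,"ry":0,"rz":0,"fingers":0.4},{"dx":0,"dy":0,"dz":0,"rx":0,"ry":0,"rz":0,"fingers":0.35},{"dx":0,"dy":0,"dz":0,"rx":0,"ry":0,"rz":0,"fingers":0.1},{"dx":0,"dy":0,"dz":0,"rx":0,"ry":0,"rz":0,"fingers":0.05},{"dx":0,"dy":0,"dz":0,"rx":0,"ry":0,"rz":0,"fingers":0.05}]' 60; python3 -c "
from h import *
snap('wrist','w30')"; python3 -m creep '[{"dx":-8,"dy":0,"dz":0,"rx":0,"ry":0,"rz":0,"fingers":0.05},{"dx":-20,"dy":0,"dz":0,"rx":0,"ry":0,"rz":0,"fingers":0.05},{"dx":-40,"dy":0,"dz":0,"rx":0,"ry":0,"rz":0,"fingers":0.05},{"dx":-40,"dy":0,"dz":0,"rx":0,"ry":0,"rz":0,"fingers":0.05},{"dx":0,"dy":0,"dz":0,"rx":0,"ry":0,"rz":0,"fingers":0.05}]';python3 -c "
from h import *
s,im=snap('wrist','w31')
print(need([.63,-.24,.14],[1,0]))"
```

```text
t: 42.35
position: [0.4986, 0.4103, 0.0356]
eef_rot: [0.708, 0.006, 0.706, -0.006]
wrist_force: [0.7, 0.7, 0.5]
gripper_width: 0.25
t: 43.02
position: [0.4995, 0.4105, 0.1512]
eef_rot: [0.709, 0.007, 0.706, -0.005]
wrist_force: [0.8, -0.3, 0.4]
gripper_width: 0.249
(array([   9.6, -647.5,  142.7]), [array([-1. ,  0.1,  0. ]), array([ 1.79e+02,  0.00e+00, -1.00e-01])])
```

View pics/w30.png

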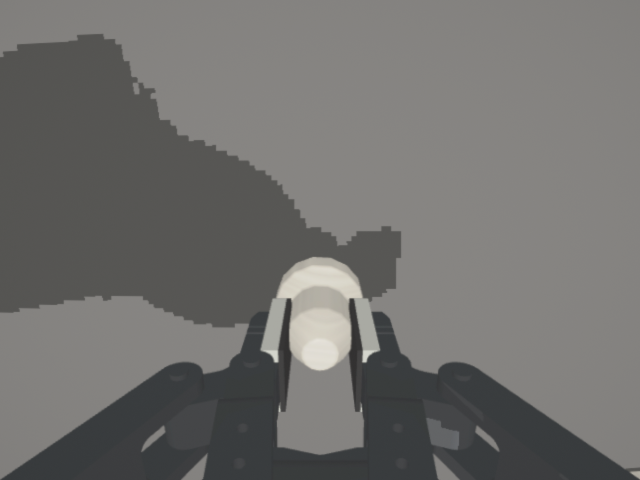

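View pics/w31.png

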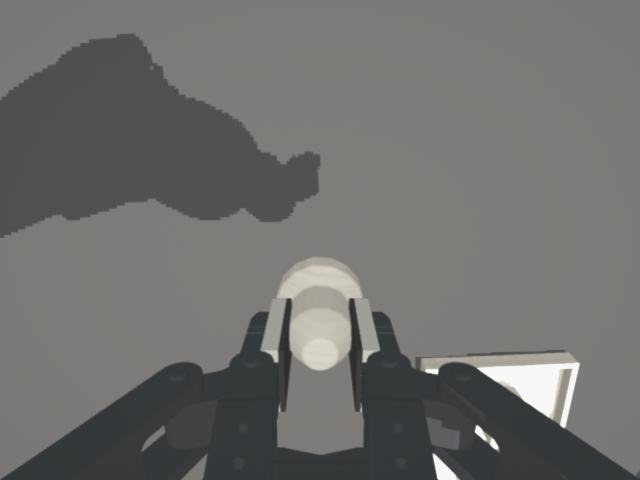

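The nozzle is held straight at 0.25 opening, and the view is the same before and after the lift. Carry it across to the dish at z≈0.15, above everything on the way.

```bash

python3 -m creep '[{"dx":0,"dy":-25,"dz":5,"rx":-1,"ry":0,"rz":0,"fingers":0.05},{"dx":0,"dy":-45,"dz":10,"rx":0,"ry":0,"rz":0,"fingers":0.05},{"dx":0,"dy":-55,"dz":12,"rx":0,"ry":0,"rz":0,"fingers":0.05},{"dx":0,"dy":-55,"dz":12,"rx":0,"ry":0,"rz":0,"fingers":0.05},{"dx":0,"dy":-55,"dz":12,"rx":0,"ry":0,"rz":0,"fingers":0.05},{"dx":0,"dy":-55,"dz":12,"rx":0,"ry":0,"rz":0,"fingers":0.05},{"dx":0,"dy":-45,"dz":10,"rx":0,"ry":0,"rz":0,"fingers":0.05},{"dx":0,"dy":-25,"dz":6,"rx":0,"ry":0,"rz":0,"fingers":0.05},{"dx":0,"dy":0,"dz":0,"rx":0,"ry":0,"rz":0,"fingers":0.05}]';python3 -c "
from h import *
print(need([.63,-.24,.14],[1,0]))"
```

```text
t: 44.2
position: [0.5723, 0.0398, 0.1428]
eef_rot: [0.703, -0.003, 0.711, 0.0]
wrist_force: [-0.3, 1.1, 0.2]
gripper_width: 0.244
(array([   3.3, -280.1,   56.3]), [array([ 0.3, -0.7,  0.2]), array([-179.7,   -0.4,   -1.1])])
```

```bash

python3 -m creep '[{"dx":0,"dy":-25,"dz":5,"rx":0,"ry":-0.7,"rz":0.2,"fingers":0.05},{"dx":0,"dy":-45,"dz":10,"rx":0,"ry":0,"rz":0,"fingers":0.05},{"dx":0,"dy":-55,"dz":12,"rx":0,"ry":0,"rz":0,"fingers":0.05},{"dx":0,"dy":-55,"dz":12,"rx":0,"ry":0,"rz":0,"fingers":0.05},{"dx":0,"dy":-50,"dz":10,"rx":0,"ry":0,"rz":0,"fingers":0.05},{"dx":0,"dy":-35,"dz":7,"rx":0,"ry":0,"rz":0,"fingers":0.05},{"dx":0,"dy":-10,"dz":0,"rx":0,"ry":0,"rz":0,"fingers":0.05},{"dx":0,"dy":0,"dz":0,"rx":0,"ry":0,"rz":0,"fingers":0.05},{"dx":0,"dy":0,"dz":0,"rx":0,"ry":0,"rz":0,"fingers":0.05}]';python3 -c "
from h import *
s,im=snap('wrist','w32')
print(need([.63,-.24,.14],[1,0]),proj('wrist',[.63,-.24,.018],s))"
```

```text
t: 45.32
position: [0.6341, -0.2127, 0.1326]
eef_rot: [0.702, -0.007, 0.712, 0.019]
wrist_force: [-0.0, 0.4, -0.0]
gripper_width: 0.253
(array([ -7.8, -27.4,  -5.3]), [array([ 2.1, -0.8, -1. ]), array([-177.9,    1.6,   -1.2])]) [[316.47600379 280.9694032 ]]
```

View pics/w32.png

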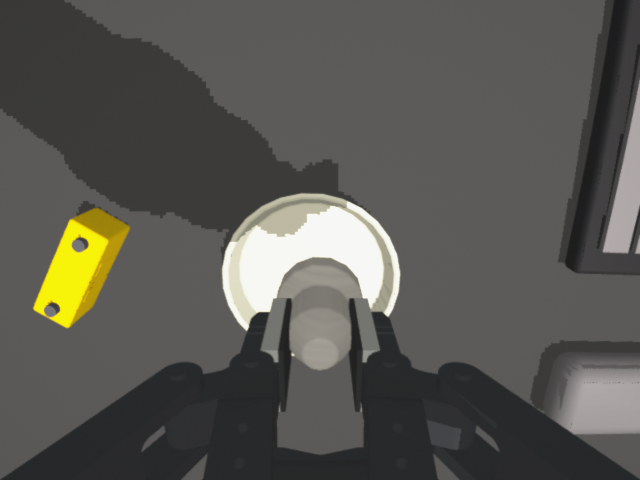

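```bash
python3 -c "
from h import *
s=get_state()
p=plane('wrist',[[311,194],[222,275],[400,275]],.018,s)*1000;print(p.round(1))
from scipy.optimize import least_squares
print(cv2.minEnclosingCircle(p[:,:2].astype(np.float32)))
print(need([.628,-.2405,.0396],[1,0]))"
```

```text
[[ 625.  -184.5   18. ]
 [ 570.8 -238.2   18. ]
 [ 681.9 -233.3   18. ]]
((626.3825073242188, -235.74681091308594), 55.604434967041016)
(array([ 92.5, -29.7,  -6. ]), [array([ 2.1, -0.8, -1. ]), array([-177.9,    1.6,   -1.2])])
```

The dish centre is about (628, -239), with a rim radius of 55.6 mm against 56 given. Move over it and descend.

```bash

python3 -m creep '[{"dx":0,"dy":-14,"dz":-3,"rx":1,"ry":-0.8,"rz":-1,"fingers":0.05},{"dx":10,"dy":-13,"dz":-3,"rx":1,"ry":0,"rz":0,"fingers":0.05},{"dx":15,"dy":0,"dz":0,"rx":0,"ry":0,"rz":0,"fingers":0.05},{"dx":15,"dy":0,"dz":0,"rx":0,"ry":0,"rz":0,"fingers":0.05},{"dx":15,"dy":0,"dz":0,"rx":0,"ry":0,"rz":0,"fingers":0.05},{"dx":8,"dy":0,"dz":0,"rx":0,"ry":0,"rz":0,"fingers":0.05},{"dx":0,"dy":0,"dz":0,"rx":0,"ry":0,"rz":0,"fingers":0.05}]';python3 -c "
from h import *
print(need([.628,-.239,.0396],[1,0]))"
```

```text
t: 46.25
position: [0.6278, -0.2371, 0.0628]
eef_rot: [0.706, -0.0, 0.708, 0.002]
wrist_force: [0.4, 1.1, 0.2]
gripper_width: 0.246
(array([23.2, -2. ,  0.3]), [array([ 0.2, -0.1, -0.1]), array([-179.8,    0.2,   -0.2])])
```

```bash

python3 -m creep '[{"dx":7,"dy":-1,"dz":0,"rx":0,"ry":-0.1,"rz":-0.1,"fingers":0.05},{"dx":6,"dy":0,"dz":0,"rx":0,"ry":0,"rz":0,"fingers":0.05},{"dx":4,"dy":0,"dz":0,"rx":0,"ry":0,"rz":0,"fingers":0.05},{"dx":2,"dy":0,"dz":0,"rx":0,"ry":0,"rz":0,"fingers":0.05},{"dx":0,"dy":0,"dz":0,"rx":0,"ry":0,"rz":0,"fingers":0.05}]';python3 -m creep '[{"dx":1.5,"dy":0,"dz":0,"rx":0,"ry":0,"rz":0,"fingers":0.05},{"dx":0,"dy":0,"dz":0,"rx":0,"ry":0,"rz":0,"fingers":0.05}]';python3 -m creep '[{"dx":1.5,"dy":0,"dz":0,"rx":0,"ry":0,"rz":0,"fingers":0.05},{"dx":0,"dy":0,"dz":0,"rx":0,"ry":0,"rz":0,"fingers":0.05}]'
```

```text
t: 46.88
position: [0.6291, -0.2383, 0.0439]
eef_rot: [0.708, -0.001, 0.706, 0.001]
wrist_force: [0.2, 0.9, -0.0]
gripper_width: 0.25
t: 47.12
position: [0.6294, -0.2385, 0.0427]
eef_rot: [0.708, -0.002, 0.706, 0.001]
wrist_force: [0.7, 0.6, -1.3]
gripper_width: 0.25
t: 47.38
position: [0.6295, -0.2385, 0.0413]
eef_rot: [0.708, -0.002, 0.706, 0.001]
wrist_force: [0.4, 0.4, 0.3]
gripper_width: 0.252
```

```bash
python3 -m creep '[{"dx":1.5,"dy":0,"dz":0,"rx":0,"ry":0.1,"rz":0,"fingers":0.05},{"dx":0,"dy":0,"dz":0,"rx":0,"ry":0,"rz":0,"fingers":0.05}]';python3 -m creep '[{"dx":1.5,"dy":0,"dz":0,"rx":0,"ry":0,"rz":0,"fingers":0.05},{"dx":0,"dy":0,"dz":0,"rx":0,"ry":0,"rz":0,"fingers":0.05}]';python3 -m creep '[{"dx":1.5,"dy":0,"dz":0,"rx":0,"ry":0,"rz":0,"fingers":0.05},{"dx":0,"dy":0,"dz":0,"rx":0,"ry":0,"rz":0,"fingers":0.05}]'
```

```text
t: 47.62
position: [0.6296, -0.2385, 0.0397]
eef_rot: [0.708, -0.002, 0.707, 0.001]
wrist_force: [0.2, 0.2, -0.6]
gripper_width: 0.25
t: 47.88
position: [0.63, -0.2389, 0.0397]
eef_rot: [0.708, -0.001, 0.706, 0.001]
wrist_force: [0.7, -0.3, -1.0]
gripper_width: 0.247
t: 48.12
position: [0.6303, -0.239, 0.0395]
eef_rot: [0.708, -0.001, 0.706, 0.002]
wrist_force: [-0.3, 0.2, -1.4]
gripper_width: 0.251
```

Contact came at 0.0396, as expected. Release and raise.

```bash

python3 -m creep '[{"dx":0,"dy":0,"dz":0,"rx":0,"ry":0,"rz":0,"fingers":0.3},{"dx":0,"dy":0,"dz":0,"rx":0,"ry":0,"rz":0,"fingers":0.4},{"dx":0,"dy":0,"dz":0,"rx":0,"ry":0,"rz":0,"fingers":0.6},{"dx":0,"dy":0,"dz":0,"rx":0,"ry":0,"rz":0,"fingers":0.6},{"dx":-15,"dy":0,"dz":0,"rx":0,"ry":0,"rz":0,"fingers":0.6},{"dx":-40,"dy":0,"dz":0,"rx":0,"ry":0,"rz":0,"fingers":0.6},{"dx":-55,"dy":0,"dz":0,"rx":0,"ry":0,"rz":0,"fingers":0.6},{"dx":-55,"dy":0,"dz":0,"rx":0,"ry":0,"rz":0,"fingers":0.6},{"dx":-40,"dy":0,"dz":0,"rx":0,"ry":0,"rz":0,"fingers":0.6},{"dx":0,"dy":0,"dz":0,"rx":0,"ry":0,"rz":0,"fingers":0.6}]';python3 -c "
from h import *
for n in ('wrist','scene','top'):
  s,im=snap(n,'f_'+n)
  if n!='wrist': cv2.imwrite('pics/fc_'+n+'.png',cv2.resize(im[:,:,::-1][(140 if n=='top' else 170):(340 if n=='top' else 380),90:560],None,fx=1.7,fy=1.7))"
```

```text
t: 49.38
position: [0.63, -0.2403, 0.2551]
eef_rot: [0.709, -0.001, 0.705, 0.0]
wrist_force: [-0.4, 0.4, -0.1]
gripper_width: 0.599
```

View pics/f_wrist.png

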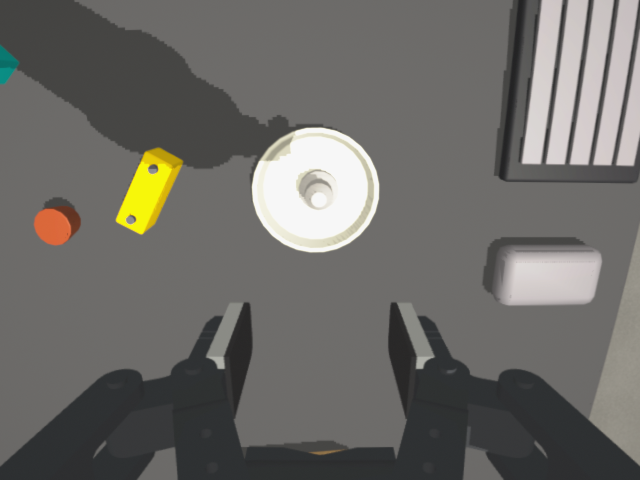

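View pics/fc_scene.png

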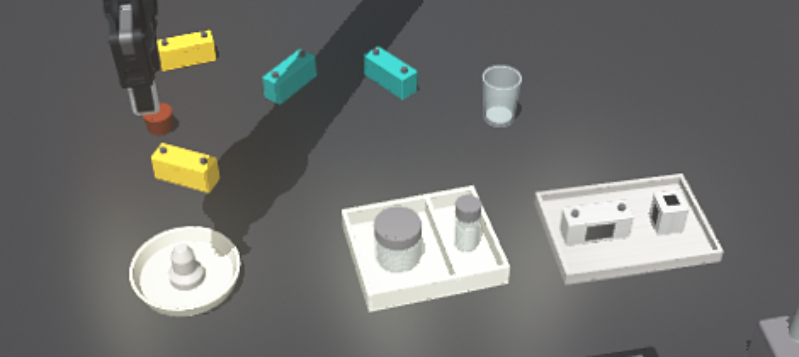

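View pics/fc_top.png

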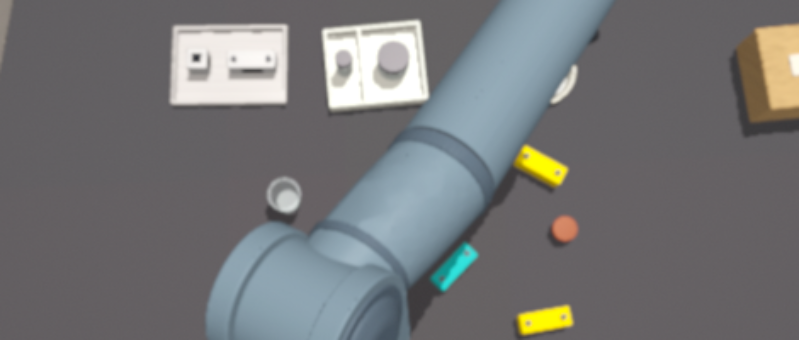

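All five pieces stand upright in their places. In the scene crop the beaker is still at (502,95), unmoved once the crop offset is allowed for. The look-alikes are also where they were, and the gripper is clear. Hand in.

```bash
python3 -c "
from station import *
print(hand_in()); print(get_state()['t'])"
```

```text
the job is handed in; nothing more can be done
None
the job is handed in; nothing more can be done
```

The job is done and handed in at about 49.5 s of the 120 s allowed. The jar is in the wide bay, the vial in the narrow bay, the flow cell and then the cuvette cell are on the tray floor, and the nozzle is in the dish, placed in that order. Each piece was lowered slowly to its expected contact height, within about 1 mm, before I released it.

**Last checks:** The final wrist and scene pictures showed all five pieces upright or right way up in their places. The beaker and look-alikes were where they started, and the gripper was about 0.2 m above the dish, touching nothing. Every wrist force I read stayed under about 3 N.

**Disagreements:**
- The top and wrist cameras differed by 2–4 mm. I used the wrist view or a value between the two, which is well inside the clearances.
- The gripper opening read 1–3 mm below the true widths.
- In the final top picture the arm hid the nozzle and most of the dish, so the other two views are the only check on the nozzle.

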